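Hang the checking gauges on the bench rail

TASK

Draw every checking gauge (the U-shaped boards with a hanger on top, two or three of them) out of the stack leaning against the heat shield, without toppling the plain boards, hook each one on the open part of the rail with its stem on the robot's side and slide it along past the mark until its hook is wholly under the guard bar. When all gauges hang there, finish by standing the wooden cylinder on the bench close against the foot of the outer plain board, near its middle, as a chock. Leave the other things on the bench alone.

Things in the scene. Friction and masses are not known exactly. Their poses are not given: they have to be found in the camera images.
- shield: Fixed sloping steel plate 260 mm wide (y), 90 tall; its face leans 0.15 rad to -x (to the robot). Origin: middle of the face's foot, on the bench; x points from the face to the stack. Outwards, face to face: gauge, board_a, gauge, board_b, gauge. A gauge place may be empty (then what is in front leans back more). Gauge places are staggered 60 mm along y, so stems stand clear.
- gauge_a: Wooden U-shaped checking gauge 90 mm wide (y), 85 tall (z), 10 thick (x), 0.14 kg: two legs 45 long with a 36 gap, and an aluminium hanger 10 thick on top in the same plane: stem, arm and lip. Leans in the stack; which of the three places varies; two or three gauges, all alike, None if absent. Origin: middle of the underside of the feet, z up the board, x away from the shield at the start.
- gauge_b: Another such gauge, identical to gauge_a, same frame.
- gauge_c: Another such gauge, identical to gauge_a, same frame.
- hook_a (a point): Middle of the underside of the hook arm of gauge_a, (0, 0, 121) mm in its frame, same axes. The arm, 8 mm high, runs from the stem (y = -20 to -10) to y = +20, ending in a lip (y = 12 to 20) down to z = 111. The 26 mm gap between lip and board top (z = 85) is the mouth, open to +y: the rail enters there sideways, then the gauge is lowered.
- grip_a (a point): Place to grip gauge_a: on the stem, (0, -15, 166) mm in its frame, same axes. The stem is 10 mm square, from board top (z = 85) to a black head (z = 188 to 200, 18 mm along x, 14 along y) that keeps the gauge from slipping down through closed fingers. Hung, the guard bar's top is at z = 141.
- hook_b (a point): Middle of the underside of the hook arm of gauge_b, (0, 0, 121) mm in its frame, same axes. See hook_a.
- grip_b (a point): Place to grip gauge_b: on the stem, (0, -15, 166) mm in its frame, same axes. See grip_a.
- hook_c (a point): Middle of the underside of the hook arm of gauge_c, (0, 0, 121) mm in its frame, same axes. See hook_a.
- grip_c (a point): Place to grip gauge_c: on the stem, (0, -15, 166) mm in its frame, same axes. See grip_a.
- board_a: Plain plywood blank board 240 mm wide (y), 95 tall (z), 10 thick (x), 0.22 kg, loose, leaning in the stack, the inner one; always there, to be left leaning. Origin: centre of its underside; x away from the shield.
- board_b: Plain plywood blank board 240 mm wide (y), 95 tall (z), 10 thick (x), 0.22 kg, loose, leaning in the stack, the outer one, in front of board_a; always there, to be left leaning. Origin: centre of its underside; x away from the shield.
- foot_b (a point): Middle of the outer lower edge of board_b, with board_b's axes (x away from the shield, y along the board).
- stand: Fixed stand: base 100 x 380 x 8 mm, posts 14 thick at y = +180 and -180, between them along y a round rail 10 thick, its top 165 above the bench. From y = +10 to the -y post a brass guard bar 6 wide runs above it, underside 13 and top 20 above the rail's top, held at the -y post: hooks slide along under it but cannot be put on there. Origin: under the base's centre; x points away from the robot.
- rail_open (a point): On the rail's axis, middle of its open part (stand y = +95 mm), axes of the stand. Hook on here with the stem on the -x side (gauge y along stand +x); when hung, the hook point lies 5 mm above the axis.
- rail_mark (a point): The mark: on the rail's axis below the guard bar's free end (stand y = +10 mm), axes of the stand. The post is 190 mm further, towards -y.
- chock: Loose upright pale wooden cylinder, 60 mm in diameter, 40 mm tall, about 0.35 kg. Origin: centre of its underside.
- goblet: Amber glass goblet 60 mm wide, 90 tall; a bystander. Origin: centre of its underside.
- jar: Glass jar 70 mm wide, 90 tall; a bystander. Origin: centre of its underside.
- spanner: Steel spanner 170 mm long, lying; a bystander. Origin: its middle.
- brush: Brush 200 mm long, lying; a bystander. Origin: its middle.
Mind the look-alikes: they are no part of the job. What is shaped like the gauge_a but green, orange or turquoise is not meant.

How it is judged:
On the way, in this order (a step that is already met when the one before it is completed fails the run):
1. every gauge present hangs on the rail beyond the mark, under the guard bar (y of hook_a in the frame of rail_mark between -0.19 and -0.004 m and x of hook_a in the frame of rail_mark between -0.012 and 0.012 m and z of hook_a in the frame of rail_mark between -0.001 and 0.011 m and angle between each of gauge_a, gauge_b, gauge_c's own z axis and vertical below 0.3 rad and linear speed of each of gauge_a, gauge_b, gauge_c below 0.03 m/s and y of hook_b in the frame of rail_mark between -0.19 and -0.004 m and x of hook_b in the frame of rail_mark between -0.012 and 0.012 m and z of hook_b in the frame of rail_mark between -0.001 and 0.011 m and y of hook_c in the frame of rail_mark between -0.19 and -0.004 m and x of hook_c in the frame of rail_mark between -0.012 and 0.012 m and z of hook_c in the frame of rail_mark between -0.001 and 0.011 m), for 0.2 s.
2. the wooden cylinder stands as a chock at the foot of the outer board (x of chock in the frame of foot_b between 0.02 and 0.047 m and y of chock in the frame of foot_b between -0.06 and 0.06 m and height (world z) of chock below 0.006 m and angle between chock's own z axis and vertical below 0.1 rad and linear speed of chock below 0.02 m/s), for 0.2 s.
At the end, for the whole second after the job is handed in: Every gauge hangs at rest on the rail, upright to 0.3 rad, its hook point 4 mm or more past the mark; both plain boards still lean (tilt under 0.8 rad, feet within 90 mm of the shield); the cylinder stands at rest within 15 mm of the outer board's foot and 60 mm of its middle (all of step 1 and all of step 2 and angle between each of board_a, board_b's own z axis and vertical below 0.8 rad and x of each of board_a, board_b in the frame of shield below 0.09 m and linear speed of each of board_a, board_b below 0.02 m/s); the robot touches nothing.
It fails at once if a plain board topples (angle between any of board_a, board_b's own z axis and vertical above 1 rad).
It fails at once if another thing on the bench (goblet, jar, spanner, brush) is shifted by more than 4 cm (distance of any of goblet, jar, spanner, brush from where it was at the start of the episode above 0.04 m).
Of gauge_a, gauge_b, gauge_c only 2 to 3 are there at a start; the rules pass over those that are not, and their reading is None.
At some moment in a run one of chock may be knocked a few centimetres aside while the robot is not near it.
Once in a run the grip may slacken for a moment while it holds something.
It also fails if it takes over 210 s, if anything falls off the work surface, if the arm or the gripper's body presses on something with over 40 N, if the wrist force passes 120 N, or if a joint passes its speed limit or range.

ROBOT

A 7-joint arm with a two-finger parallel gripper is mounted at the origin on the work surface. World frame = base frame: x ahead of the robot, y to its left, z up, the work surface at z = 0. Lengths are in m, angles in rad, forces in N, time in s.
With the tool pointing down it reaches from about 0.35 to 0.9 m from the base axis. Payload 8.1 kg.
Tool frame: the origin (TCP) lies midway between the tips of the shut fingers; the grasp point (between the pads) lies 19 mm behind it; z points along the fingers, x is the direction in which the jaws open and shut, and the axes are right-handed (so a half turn about z gives the same grasp; the last joint's range is limited). The gripper opens to 92 mm and grips with 3 to 60 N. Pads are 19 mm wide; open, the fingers measure 130 mm over their backs; the gripper's body (75 mm by 190 mm) begins 47 mm behind the grasp point.
Start: joints at [1.027, 0.434, 0.025, 1.573, -0.012, 1.134, -0.075], TCP at [0.267, -0.565, 0.227] pointing down, gripper open.
Joint ranges: [-2.62, 2.62], [-0.44, 2.09], [-1.27, 1.32], [0.08, 2.57], [-1.32, 4.46], [0.12, 2], [-2.74, 2.74]. Speed limits (rad/s): [2.22, 2.22, 3.01, 3.01, 3.14, 3.14, 3.14].

INTERFACE

Orientations are given as a rotation vector (axis times angle).
In Python, from cell import arm gives the robot as it stands. The module is installed in compiled form; this text tells all that it offers.
- The arm moves only by the tool play_rows, never from a script. Its argument "motion" is a list of rows, each a list of 7 numbers: the gripper's target within -1 to 1 (fully open at 1, half-way at 0, shut at -1), then the shift along the tool's x, y, z in mm, then the turn, a rotation vector about the tool's x, y, z in rad. In form: [[claw, tx, ty, tz, ax, ay, az], ...]. A call has 1 to 10 rows; each row is the pose to reach, as a shift and turn from the pose measured when the call began, along the tool's axes at that moment; what a row does not reach only later rows make up. A row lasts 1/10 s, in which the tool goes at most 50 mm and 8.59 degrees, less where a joint would pass 70% of its speed; a pose out of reach is approached as far as the arm can. A call with a gripper value outside its range is refused whole. The fingers move at their own pace and stop on an object; "force" is the grip in N (left out, the last holds). Time passes only in rows, so rows that repeat a pose let the fingers close. It gives the time, the measured TCP pose, the force and the opening at its end, in the units of the state.
- arm.observe(): the state, without advancing time (a new reading comes with each control period).
- arm.get_image(name): name is "scene" or "top" or "wrist"; returns a dict with "img" (420x560x3 uint8, blue, green, red), "depth" (420x560 float32, m along the optical axis (not along the pixel's ray), 0 where there is no reading), "K" (3x3 intrinsics, pixels), "k1" (the pictures are not rectified: a ray, as slopes to the right and down, at radius r is drawn at 1 + k1 r^2 times it, then the intrinsics apply), "rvec" (rotation vector, rad) and "tvec" (3), from world to camera coordinates, as OpenCV has them. Camera axes: x right, y down, z forward; pixel columns grow to the right and rows downward; lengths in m; the calibration is good to about 2 mm. A picture is of the moment at which its call begins.
- arm.sign_off(): hands the job in, once; it reports no verdict.
Trained networks look in a picture, given as the dict that the camera call returned (one of the last four; its "shot" number tells which), for a name from the list of things; names that differ only in an ending like _2 or _b are one class to them, and where a whole thing is asked for, a point or a joint stands for the part that bears it (a point fixed in the world has none). Each returns a list of dicts, best first, with "score" (0 to 1); they miss things now and then, are a little off and sometimes report something else, mostly with a low value. They report only what shows in the picture. A call takes as long as a camera call. They do not tell look-alikes from the thing itself.
- arm.look_for(picture, query): "box" ([left, top, width, height] as shares, 0 to 1, of the picture: columns of its width, rows of its height, round what is visible of it).
The state is a dict: "clock": time; "joints": joint angles; "dq": joint speeds; "joint_efforts": joint torques, N m; "position": TCP position; "ee_rot": TCP orientation; "force": force on the tool from outside, world axes, zero at the start; "ft_torque": the same for the moment, N m; "width": opening from 0.0 (shut) to 1.0 (fully open).
Only numpy, scipy, OpenCV 4.12 (cv2) and the standard library are available. Lean on these libraries where they do the work, as an engineer would, in place of code of your own. Each camera call takes 0.05 s, during which the arm holds its last target. There are 200 camera calls.

## Working session

There is one attempt and no reset: what is moved stays moved. The work goes in short steps, Python scripts to look and compute and a tool call to move; the robot and the scene stay as the last step left them, time stands still between calls to the robot, and variables do not carry over. Pictures are saved under pics/ and viewed, on a budget of 14 in all, crops included, one or two more only if the job needs it, and the job is handed in when it is done.

Besides the shell and the picture viewer there is one more tool, called after "Call:" by a JSON object that holds its "api" and its "payload". play_rows: Moves the arm, as the interface text tells. Its arguments: {"type":"object","properties":{"motion":{"type":"array"},"force":{"type":"number"}},"required":["motion"]}

```bash
mkdir -p pics; cat > h.py <<'E'
import numpy as np, cv2
from cell import arm
from scipy.spatial.transform import Rotation as R
def cloud(p):
    # world xyz per pixel
    d=p["depth"];h,w=d.shape;K=np.array(p["K"],float);k1=p["k1"]
    u,v=np.meshgrid(np.arange(w),np.arange(h))
    pts=np.stack([u,v],-1).reshape(-1,1,2).astype(np.float64)
    n=cv2.undistortPoints(pts,K,np.array([k1,0,0,0.])).reshape(h,w,2)
    c=np.dstack([n[...,0]*d,n[...,1]*d,d])
    Rm=R.from_rotvec(np.ravel(p["rvec"])).as_matrix();t=np.ravel(p["tvec"])
    W=(c-t)@Rm
    W[d<=0]=np.nan
    return W
def proj(p,X):
    q,_=cv2.projectPoints(np.array(X,float).reshape(-1,1,3),np.ravel(p["rvec"]).astype(float),np.ravel(p["tvec"]).astype(float),np.array(p["K"],float),np.array([p["k1"],0,0,0.]))
    return q.reshape(-1,2)
def st():
    s=arm.observe();print({k:np.round(s[k],4).tolist() for k in ["clock","joints","position","ee_rot","force","width"]});return s
def delta(target_p,target_R=None):
    "shift in mm and turn in tool axes from now"
    s=arm.observe();T=R.from_rotvec(s["ee_rot"])
    d=T.inv().apply(np.array(target_p)-s["position"])*1000
    a=(T.inv()*target_R).as_rotvec() if target_R is not None else np.zeros(3)
    return np.round(d,1),np.round(a,3)
E
cat > a.py <<'E'
from h import *
st()
for n in ["scene","top"]:
    p=arm.get_image(n);np.save(f"{n}.npy",p,allow_pickle=True);cv2.imwrite(f"pics/{n}0.png",cv2.resize(p["img"],(784,588)))
    print(n,p["img"].shape,p["tvec"])
    for q in ["shield","gauge_a","board_a","stand","chock","goblet","jar","spanner","brush"]:
        W=cloud(p)
        for b in arm.look_for(p,q)[:5]:
            l,t,w,h=b["box"];u,v=int((l+w/2)*560),int((t+h/2)*420)
            print(q,round(b["score"],2),[int(l*560),int(t*420),int(w*560),int(h*420)],np.round(W[min(v,419),min(u,559)],3))
E
python3 a.py
```

```text
{'clock': 0.0, 'joints': [1.0274, 0.4352, 0.0249, 1.5741, -0.0116, 1.134, -0.0751], 'position': [0.2664, -0.5648, 0.226], 'ee_rot': [-2.6526, 1.6818, 0.0021], 'force': [-0.9846, -0.0608, 0.88], 'width': 1.0017}
scene (420, 560, 3) [ 0.04269727 -0.35558382  1.44949759]
shield 0.78 [284, 213, 93, 51] [0.528 0.242 0.091]
shield 0.45 [92, 144, 145, 87] [ 0.454 -0.282  0.01 ]
shield 0.42 [282, 218, 85, 37] [0.533 0.224 0.1  ]
gauge_a 0.83 [329, 170, 31, 60] [0.334 0.248 0.002]
gauge_a 0.76 [320, 205, 20, 34] [0.422 0.225 0.002]
gauge_a 0.72 [409, 203, 58, 46] [0.347 0.526 0.008]
gauge_a 0.68 [300, 192, 15, 36] [0.402 0.151 0.003]
gauge_a 0.59 [323, 220, 40, 64] [0.554 0.28  0.088]
board_a 0.8 [280, 219, 90, 39] [0.529 0.23  0.086]
board_a 0.6 [278, 226, 91, 53] [0.556 0.233 0.06 ]
stand 0.74 [95, 148, 140, 78] [ 0.453 -0.276  0.006]
chock 0.61 [246, 274, 22, 25] [0.688 0.097 0.042]
chock 0.51 [94, 150, 147, 75] [ 0.453 -0.269  0.008]
chock 0.48 [167, 258, 32, 37] [ 0.735 -0.074  0.092]
goblet 0.74 [168, 256, 31, 35] [ 0.728 -0.077  0.091]
jar 0.58 [97, 239, 33, 33] [ 0.734 -0.268  0.087]

[... 182 characters left out ...]
 0.50025929 1.45211299]
shield 0.92 [190, 206, 88, 29] [ 0.497  0.23  -0.003]
gauge_a 0.78 [217, 240, 33, 66] [0.337 0.229 0.002]
gauge_a 0.76 [361, 264, 41, 59] [ 0.28  -0.223  0.009]
gauge_a 0.45 [215, 201, 35, 5] [0.517 0.222 0.196]
board_a 0.57 [197, 196, 77, 10] [0.522 0.213 0.201]
board_a 0.52 [193, 200, 81, 12] [0.51  0.219 0.193]
stand 0.61 [321, 209, 146, 35] [ 0.485 -0.264  0.009]
chock 0.76 [272, 152, 18, 19] [0.678 0.089 0.041]
goblet 0.59 [328, 134, 26, 29] [ 0.706 -0.088  0.09 ]
jar 0.8 [391, 132, 26, 28] [ 0.718 -0.277  0.094]
spanner 0.62 [153, 144, 31, 41] [0.668 0.437 0.005]
spanner 0.55 [218, 200, 28, 4] [0.521 0.222 0.194]
brush 0.81 [281, 217, 40, 62] [0.415 0.024 0.015]
```

View pics/scene0.png

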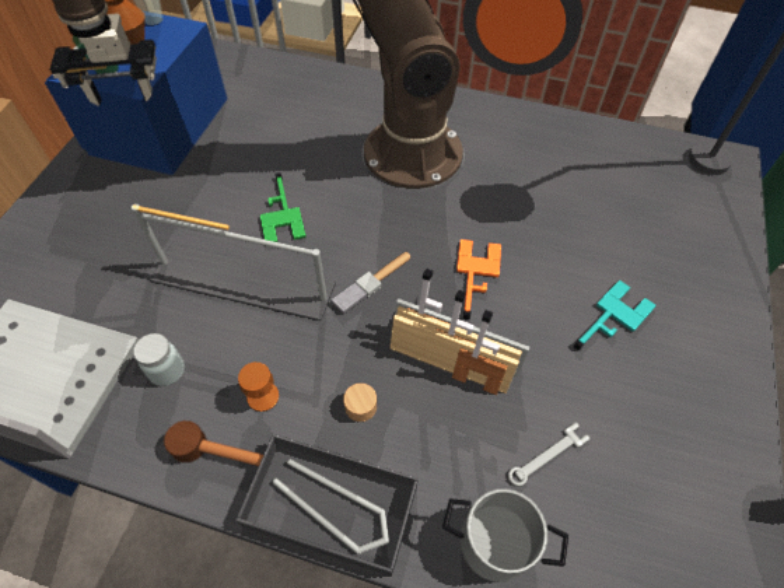

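View pics/top0.png

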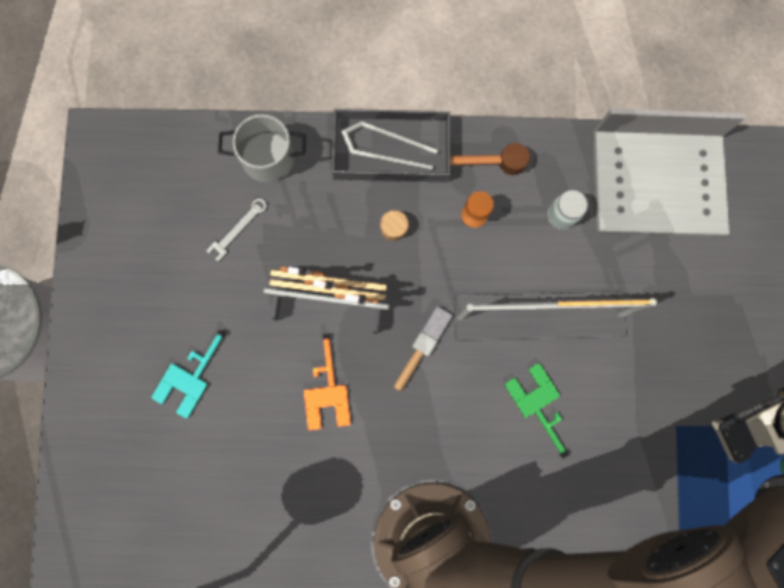

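The scene picture shows three brown/wooden gauges in the stack, with black heads at scene px (427,274), (459,297), (487,316). The look-alikes are green (283,215), orange (478,262) and turquoise (620,310), all lying flat. The stand's guard bar (orange) is at px (135,207)–(228,228) and its open rail runs to (317,252). The chock is the pale cylinder at (360,402). The wooden mallet and the goblet are not the chock.

```bash
python3 - <<'E'
from h import *
s=st();p=arm.get_image("wrist")
Rc=R.from_rotvec(np.ravel(p["rvec"])).as_matrix();c=-Rc.T@np.ravel(p["tvec"])
T=R.from_rotvec(s["ee_rot"]).as_matrix()
print("tool axes\n",T.round(3));print("cam in tool",(T.T@(c-s["position"])).round(3),"cam axes in tool\n",(T.T@Rc.T).round(2),p["K"],p["k1"])
for n in ["scene","top"]:
    q=np.load(n+".npy",allow_pickle=True).item();W=cloud(q)
    m=(W[...,0]>.4)&(W[...,0]<.65)&(W[...,1]>.05)&(W[...,1]<.4)&(W[...,2]>.165)
    img=q["img"].astype(int)
    for u,v in [] : pass
    k,l,stt,cen=cv2.connectedComponentsWithStats(m.astype(np.uint8))
    for i in range(1,k):
        if stt[i,4]>3: print(n,"stem",stt[i],W[l==i].mean(0).round(3),img[l==i].mean(0).round())
    m=(W[...,0]>.4)&(W[...,0]<.6)&(W[...,1]>-.5)&(W[...,1]<0)&(W[...,2]>.14)
    P=W[m];
    for y in np.arange(-.5,0,.03):
        k=(abs(P[:,1]-y)<.015)
        if k.sum(): print(n,"rail",y.round(2),np.median(P[k],0).round(4),k.sum())
E
cat > /dev/null
```

```text
{'clock': 1.0, 'joints': [1.0274, 0.4345, 0.025, 1.5732, -0.0116, 1.134, -0.0751], 'position': [0.2666, -0.5653, 0.2267], 'ee_rot': [2.6533, -1.6821, -0.0], 'force': [-0.7958, -0.7365, 0.5578], 'width': 1.0007}
tool axes
 [[ 0.427 -0.904 -0.   ]
 [-0.904 -0.427 -0.   ]
 [-0.     0.    -1.   ]]
cam in tool [-0.    -0.077 -0.158] cam axes in tool
 [[ 1.    0.   -0.  ]
 [-0.    0.96  0.28]
 [ 0.   -0.28  0.96]] [[304.68579476   0.         281.21470894]
 [  0.         304.68579476 210.24439972]
 [  0.           0.           1.        ]] -0.0373760174117364
scene stem [302 192   7  14  72] [0.493 0.157 0.19 ] [65. 64. 67.]
scene stem [324 207   9  14  75] [0.519 0.221 0.19 ] [61. 61. 64.]
scene stem [343 221   9  15  77] [0.545 0.273 0.19 ] [62. 61. 64.]
scene rail -0.41 [ 0.497  -0.4106  0.1688] 104
scene rail -0.38 [ 0.4942 -0.3792  0.1695] 73
scene rail -0.35 [ 0.493  -0.3502  0.1753] 76
scene rail -0.32 [ 0.4923 -0.3197  0.1683] 75
scene rail -0.29 [ 0.4917 -0.2894  0.1696] 78
scene rail -0.26 [ 0.49   -0.2594  0.1674] 77
scene rail -0.23 [ 0.489  -0.2332  0.1664] 65
scene rail -0.2 [
[... 372 characters left out ...]
199] [ 94. 109. 121.]
top stem [255 211   6   7  35] [0.489 0.155 0.198] [ 97. 101. 106.]
top rail -0.44 [ 0.497  -0.4254  0.184 ] 2
top rail -0.41 [ 0.4947 -0.4144  0.1817] 57
top rail -0.38 [ 0.493  -0.3792  0.1837] 42
top rail -0.35 [ 0.492 -0.35   0.183] 50
top rail -0.32 [ 0.4911 -0.321   0.1823] 44
top rail -0.29 [ 0.4904 -0.2905  0.1794] 41
top rail -0.26 [ 0.4888 -0.2604  0.1821] 44
top rail -0.23 [ 0.488  -0.2301  0.1668] 45
top rail -0.2 [ 0.4866 -0.1999  0.1642] 43
top rail -0.17 [ 0.4861 -0.1707  0.1635] 43
top rail -0.14 [ 0.4849 -0.1389  0.1644] 33
top rail -0.11 [ 0.4841 -0.1089  0.1641] 35
top rail -0.08 [ 0.4833 -0.0805  0.1643] 44
top rail -0.05 [ 0.4808 -0.057   0.1625] 29
```

Call:
{"api": "play_rows", "payload": {"motion": [[0,0,0,-40,0,0,0],[0,0,0,-80,0,0,0],[0,0,0,-120,0,0,0]]}}

```text
clock: 1.35
position: [0.2665, -0.565, 0.3481]
ee_rot: [-2.653, 1.682, 0.001]
force: [-0.2, -0.9, 0.1]
width: 0.79
```

Call:
{"api": "play_rows", "payload": {"motion": [[-0.35,-28,-37,0,0,0,-0.12],[-0.35,-56,-75,0,0,0,-0.24],[-0.35,-84,-113,0,0,0,-0.36],[-0.35,-112,-150,0,0,0,-0.48],[-0.35,-140,-188,0,0,0,-0.6],[-0.35,-168,-226,0,0,0,-0.72],[-0.35,-196,-263,0,0,0,-0.84],[-0.35,-224,-300,0,0,0,-0.96],[-0.35,-252,-338,0,0,0,-1.07],[-0.35,-281,-376,0,0,0,-1.166]]}}

```text
clock: 2.35
position: [0.4872, -0.1489, 0.3485]
ee_rot: [3.141, 0.063, 0.001]
force: [0.9, -0.3, -1.0]
width: 0.326
```

```bash
python3 - <<'E'
from h import *
s=st();p=arm.get_image("wrist");np.save("w_rail.npy",p,allow_pickle=True)
cv2.imwrite("pics/w_rail.png",p["img"]);W=cloud(p)
m=(W[...,0]>.44)&(W[...,0]<.53)&(W[...,2]>.13)&(W[...,2]<.21)
P=W[m]
for y in np.arange(-.46,0,.02):
    k=(abs(P[:,1]-y)<.01)
    if k.sum()>5: print(y.round(2),np.median(P[k],0).round(4),P[k].min(0).round(3),P[k].max(0).round(3),k.sum())
print(delta([0.47,0.21,0.36],R.from_matrix(np.array([[0,1,0],[1,0,0],[0,0,-1.]]).T)))
E
```

```text
{'clock': 2.35, 'joints': [0.5297, 0.1966, -0.4083, 1.6236, 0.0799, 1.3374, 0.1498], 'position': [0.4872, -0.1489, 0.3485], 'ee_rot': [3.1408, 0.0625, 0.0007], 'force': [0.9343, -0.2969, -1.0429], 'width': 0.3257}
-0.34 [ 0.492  -0.3355  0.1638] [ 0.488 -0.35   0.162] [ 0.496 -0.33   0.186] 45
-0.32 [ 0.4915 -0.3195  0.1845] [ 0.487 -0.33   0.161] [ 0.496 -0.31   0.186] 94
-0.3 [ 0.4908 -0.3021  0.1846] [ 0.487 -0.309  0.163] [ 0.495 -0.294  0.186] 59
-0.26 [ 0.4878 -0.2556  0.1639] [ 0.484 -0.27   0.16 ] [ 0.493 -0.25   0.187] 59
-0.24 [ 0.488  -0.2388  0.1845] [ 0.483 -0.249  0.16 ] [ 0.492 -0.23   0.186] 129
-0.22 [ 0.4869 -0.2226  0.1645] [ 0.482 -0.23   0.161] [ 0.492 -0.21   0.187] 155
-0.2 [ 0.4859 -0.1999  0.1639] [ 0.482 -0.21   0.161] [ 0.491 -0.19   0.166] 125
-0.18 [ 0.4857 -0.1799  0.1641] [ 0.481 -0.19   0.161] [ 0.49  -0.17   0.166] 130
-0.16 [ 0.4844 -0.16    0.1641] [ 0.48  -0.17   0.161] [ 0.489 -0.15   0.167] 132
-0.14 [ 0.4836 -0.1395  0.1641] [ 0.478 -0.15   0.16 ] [ 0.488 -0.13   0.167] 144
-0.12 [ 0.4825 -0.1199  0.164 ] [ 0.478 -0.13   0.16 ] [ 0.487 -0.11   0.166] 158
-0.1 [ 0.4819 -0.1002  0.164 ] [ 0.477 -0.11   0.16 ] [ 0.487 -0.09   0.167] 162
-0.08 [ 0.4811 -0.08    0.1639] [ 0.476 -0.09   0.161] [ 0.486 -0.07   0.166] 170
-0.06 [ 0.4803 -0.0591  0.1645] [ 0.474 -0.07   0.161] [ 0.487 -0.05   0.166] 204
(array([  -1.1, -350.4,   -9.7]), array([-1.000e-03, -6.000e-03, -1.515e+00]))
```

Call:
{"api": "play_rows", "payload": {"motion": [[-0.35,0,-35,-1,0,0,-0.145],[-0.35,0,-70,-2,0,0,-0.29],[-0.35,0,-105,-3,0,0,-0.435],[-0.35,0,-140,-4,0,0,-0.58],[-0.35,0,-175,-5,0,0,-0.725],[-0.35,0,-210,-6,0,0,-0.87],[-0.35,0,-245,-7,0,0,-1.015],[-0.35,0,-280,-8,0,0,-1.16],[-0.35,0,-315,-9,0,0,-1.305],[-0.35,-1,-350,-10,0,0,-1.44]]}}

```text
clock: 3.4
position: [0.4701, 0.2106, 0.3605]
ee_rot: [-2.298, -2.141, -0.008]
force: [0.4, 0.9, 0.1]
width: 0.328
```

```bash
cat > stack.py <<'E'
import sys
from h import *
s=st();tag=sys.argv[1];p=arm.get_image("wrist");np.save(f"{tag}.npy",p,allow_pickle=True)
cv2.imwrite(f"pics/{tag}.png",p["img"]);W=cloud(p)
g=(W[...,0]>.4)&(W[...,0]<.65)&(W[...,1]>.05)&(W[...,1]<.4)
m=g&(W[...,2]>.15)
k,l,stt,cen=cv2.connectedComponentsWithStats(m.astype(np.uint8))
for i in range(1,k):
    if stt[i,4]>20:
        P=W[l==i];top=P[P[:,2]>np.nanmax(P[:,2])-.004]
        print("stem",stt[i],"head top",np.median(top,0).round(4),(top.max(0)+top.min(0))[:2].round(4)/2)
        for z in np.arange(.15,.2,.006):
            q=P[abs(P[:,2]-z)<.003]
            if len(q)>4: print("   ",z.round(3),len(q),q.mean(0).round(4))
m=g&(W[...,2]>.08)&(W[...,2]<.105);P=W[m]
print("edges band",len(P),P.min(0).round(3),P.max(0).round(3))
for y in np.arange(.08,.36,.02):
    k=abs(P[:,1]-y)<.004
    if k.sum()>3: 
        h,e=np.histogram(P[k,0],bins=np.arange(.45,.6,.004)); print(y.round(2)," ".join(f"{a*1000:.0f}:{b}" for a,b in zip(e,h) if b))
E
python3 stack.py w_st0
```

```text
{'clock': 3.4, 'joints': [0.1251, 0.266, -0.8234, 1.5698, 0.1957, 1.3867, 0.7845], 'position': [0.4701, 0.2106, 0.3605], 'ee_rot': [-2.2977, -2.1407, -0.0085], 'force': [0.3537, 0.8999, 0.0851], 'width': 0.3276}
stem [227 203  16  18 248] head top [0.4887 0.157  0.1982] [0.48765 0.15705]
    0.15 9 [0.492  0.1579 0.1522]
    0.156 5 [0.4926 0.1595 0.1535]
    0.162 10 [0.4922 0.1613 0.1628]
    0.186 5 [0.4825 0.1601 0.1878]
    0.192 18 [0.4832 0.1621 0.1923]
    0.198 201 [0.487  0.1573 0.1978]
stem [287 220  13  19 217] head top [0.5145 0.2215 0.1978] [0.51385 0.22185]
    0.156 7 [0.5155 0.2222 0.1574]
    0.186 7 [0.5067 0.2234 0.1876]
    0.192 16 [0.5064 0.2211 0.1928]
    0.198 182 [0.5136 0.2216 0.1976]
stem [    0   237   560   183 81860] head top [0.4436 0.2009 0.4763] [0.44385 0.1955 ]
    0.156 14 [0.5443 0.2715 0.1548]
    0.162 15 [0.543  0.2708 0.161 ]
    0.168 15 [0.5418 0.271  0.1676]
    0.174 7 [0.5415 0.2688 0.1739]
    0.192 27 [0.5332 0.2715 0.1919]
    0.198 124 [0.537  0.2745 0.1971]
edges band 3782 [0.486 0.104 0.08 ] [0.571 0.361 0.105]
0.12 486:12 490:16 
[... 239 characters left out ...]
6 534:17 538:10 542:1
0.2 494:10 498:14 502:12 506:14 510:17 514:18 518:16 522:6 526:10 530:16 534:19 538:15 542:5
0.22 498:13 502:13 506:4 514:13 518:14 522:19
0.24 498:10 502:12 506:9 514:1 518:21 522:14 526:6 530:10 534:2 542:4 546:8 550:1 554:6 558:2
0.26 502:15 506:15 510:5 518:12 522:17 526:11 530:6 534:9 538:9 542:12 546:13 550:3 554:11 558:15 562:1
0.28 502:4 506:19 510:12 522:22 526:14 530:10 534:4 538:5 542:22 546:14 550:9 554:3 558:3
0.3 506:11 510:15 514:6 522:9 526:13 530:15 534:5 542:6 546:17 550:15 554:5 558:8 562:7
0.32 510:18 514:13 518:1 526:17 530:16 534:10 546:16 550:15 554:10 558:3 562:13 566:8
0.34 510:10 514:13 518:10 526:2 530:20 534:17 538:6 546:2 550:18 554:12 558:8
```

```bash
python3 -c "
import cv2
i=cv2.imread('pics/w_st0.png');cv2.imwrite('pics/w_st0c.png',cv2.resize(i[140:340,160:400],None,fx=3,fy=3,interpolation=cv2.INTER_CUBIC))"
```

```text
(no output)
```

View pics/w_st0c.png

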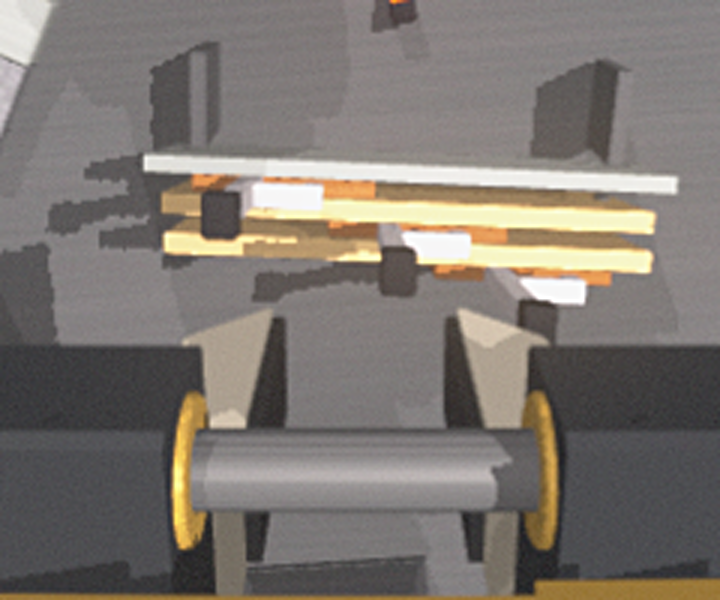

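The crop shows three wooden gauges with black heads at crop px (220,213) inner, (398,270) middle and (537,318) outer. The white hook arms all point to +y and the plain boards lie between the gauges. None of the coloured look-alikes is in the stack.

```bash
cat > pick.py <<'E'
import sys
from h import *
def pose(head,tilt,yaw,off):
    xg=np.array([np.cos(yaw),np.sin(yaw),0]);yg=np.array([-np.sin(yaw),np.cos(yaw),0])
    zg=np.cos(tilt)*np.array([0,0,1.])-np.sin(tilt)*xg
    M=np.stack([yg,np.cross(-zg,yg),-zg],1)
    return np.array(head)+off*zg,R.from_matrix(M)
if __name__=="__main__":
    a=[float(v) for v in sys.argv[1:]];st()
    for off in a[5:]: 
        t,q=pose(a[:3],a[3],a[4],off);print(off,t.round(4),*delta(t,q))
E
python3 pick.py .540 .273 .198 .165 -.12 .06 .03 -.05
```

```text
{'clock': 3.45, 'joints': [0.12, 0.268, -0.8306, 1.5681, 0.1954, 1.3861, 0.7873], 'position': [0.4681, 0.2167, 0.3609], 'ee_rot': [-2.2798, -2.1552, -0.0124], 'force': [-1.7687, 3.895, 0.6156], 'width': 0.3253}
0.06 [0.5302 0.2742 0.2572] [ 59.9  58.5 104.3] [-0.163 -0.014  0.063]
0.03 [0.5351 0.2736 0.2276] [ 59.4  63.4 133.9] [-0.163 -0.014  0.063]
-0.05 [0.5482 0.272  0.1487] [ 57.8  76.3 212.9] [-0.163 -0.014  0.063]
```

Call:
{"api": "play_rows", "payload": {"motion": [[-0.13,24,24,42,-0.065,-0.005,0.025],[-0.13,48,47,84,-0.13,-0.01,0.05],[-0.13,60,58,104,-0.163,-0.014,0.063],[-0.13,60,58,104,-0.163,-0.014,0.063],[-0.13,60,58,104,-0.163,-0.014,0.063]]}}

```text
clock: 3.95
position: [0.5293, 0.2741, 0.2572]
ee_rot: [2.255, 2.0, 0.163]
force: [0.0, -0.2, 1.3]
width: 0.435
```

```bash
python3 pick.py .540 .273 .198 .165 -.12 .06 .03 -.05; python3 - <<'E'
from h import *
p=arm.get_image("wrist");cv2.imwrite("pics/pre1.png",p["img"])
q=arm.get_image("scene");cv2.imwrite("pics/pre1s.png",cv2.resize(q["img"][150:310,240:420],None,fx=4,fy=3.6,interpolation=cv2.INTER_CUBIC))
a=p["img"];b=cv2.resize(q["img"][150:300,250:410],(448,420),interpolation=cv2.INTER_CUBIC)
cv2.imwrite("pics/pre1.png",cv2.resize(np.hstack([a[:,140:460],b]),(768,420)))
E
```

```text
{'clock': 3.95, 'joints': [-0.0784, 0.3902, -0.7592, 1.6812, 0.4435, 1.1061, 0.4772], 'position': [0.5293, 0.2741, 0.2572], 'ee_rot': [2.2551, 2.0003, 0.1628], 'force': [0.0404, -0.1657, 1.2738], 'width': 0.4351}
0.06 [0.5302 0.2742 0.2572] [0.2 0.9 0.1] [-0.002  0.001  0.   ]
0.03 [0.5351 0.2736 0.2276] [ 0.2  0.9 30.1] [-0.002  0.001  0.   ]
-0.05 [0.5482 0.272  0.1487] [  0.3   1.  110.1] [-0.002  0.001  0.   ]
```

View pics/pre1.png

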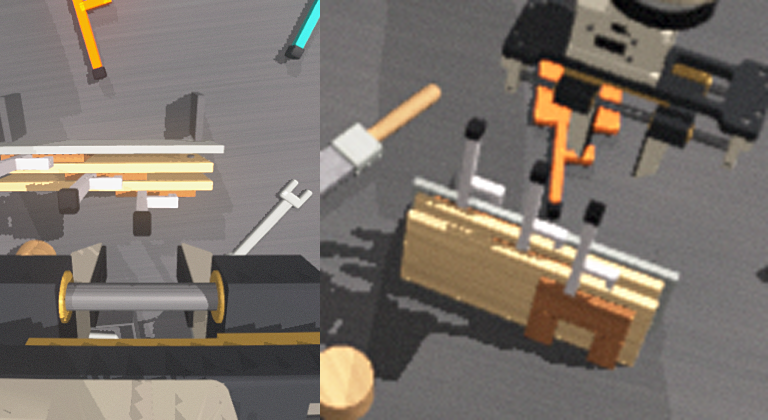

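The left half shows the outer head at px (142,222), midway between the fingertips at 90 and 195. The right half shows the outer gauge standing in front of the boards. I'll refine x from depth.

```bash
python3 stack.py w_st1 | head -30
```

```text
{'clock': 4.05, 'joints': [-0.0768, 0.3882, -0.7597, 1.68, 0.4435, 1.106, 0.4772], 'position': [0.5302, 0.2738, 0.2588], 'ee_rot': [2.2557, 1.9977, 0.167], 'force': [1.5306, 0.0415, 0.6316], 'width': 0.4327}
stem [101 161  47  28 941] head top [0.4878 0.1574 0.198 ] [0.4872 0.1574]
    0.15 22 [0.4943 0.1611 0.1516]
    0.156 48 [0.4928 0.16   0.1555]
    0.162 58 [0.4917 0.16   0.1617]
    0.168 56 [0.4904 0.1603 0.1679]
    0.174 60 [0.4899 0.1607 0.174 ]
    0.18 50 [0.4899 0.1612 0.1801]
    0.186 48 [0.4852 0.1612 0.1868]
    0.192 113 [0.4861 0.1623 0.1922]
    0.198 486 [0.4867 0.1578 0.1976]
stem [198 182  28  30 655] head top [0.5149 0.2218 0.1979] [0.5137 0.2213]
    0.15 16 [0.5179 0.2231 0.1518]
    0.156 29 [0.5188 0.2239 0.156 ]
    0.162 35 [0.5175 0.2234 0.1619]
    0.168 33 [0.5168 0.224  0.1678]
    0.174 20 [0.5177 0.226  0.1743]
    0.18 5 [0.5166 0.2263 0.1781]
    0.186 16 [0.5109 0.2264 0.188 ]
    0.192 76 [0.5103 0.2259 0.1925]
    0.198 425 [0.5136 0.2218 0.1976]
stem [273 202  19  32 535] head top [0.5397 0.2738 0.1975] [0.53935 0.27345]
    0.15 9 [0.5424 0.2735 0.1511]
    0.156 22 [0.5415 0.2737 0.1563]
    0.162 18 [0.5406 0.2736 0.1622]
    0.168 23 [0.5395 0.2736 0.1682]
    0.186 19 [0.5322 0.2748 0.1875]
    0.192 58 [0.5321 0.2745 0.1926]
    0.198 382 [0.5391 0.2738 0.1974]
stem [    0   243   560   177 82981] head top [0.4846 0.2661 0.3688] [0.4848  0.26275]
```

Call:
{"api": "play_rows", "payload": {"motion": [[-0.13,0,0,30,0,0,0],[-0.13,0,1,65,0,0,0],[-0.13,0,1,95,0,0,0],[-0.13,0,1,112,0,0,0],[-0.13,0,1,112,0,0,0],[-1,0,1,112,0,0,0],[-1,0,1,112,0,0,0],[-1,0,1,112,0,0,0],[-1,0,1,112,0,0,0],[-1,0,1,112,0,0,0]], "force": 25}}

```text
clock: 5.1
position: [0.5502, 0.2719, 0.1498]
ee_rot: [2.255, 1.997, 0.17]
force: [-1.4, -0.1, 5.3]
width: 0.151
```

```bash
python3 pick.py .5395 .2736 .1975 .165 -.12  -.052 .06 .10
```

```text
{'clock': 5.1, 'joints': [-0.1228, 0.5135, -0.6907, 1.7858, 0.5737, 0.9102, 0.3703], 'position': [0.5502, 0.2719, 0.1498], 'ee_rot': [2.2553, 1.9968, 0.1703], 'force': [-1.4231, -0.1406, 5.2753], 'width': 0.1509}
-0.052 [0.548  0.2726 0.1462] [ 0.4 -2.8  3.1] [ 0.003 -0.002 -0.002]
0.06 [0.5297 0.2748 0.2567] [   0.5   -2.5 -108.9] [ 0.003 -0.002 -0.002]
0.1 [0.5232 0.2756 0.2961] [   0.6   -2.3 -148.9] [ 0.003 -0.002 -0.002]
```

Call:
{"api": "play_rows", "payload": {"motion": [[-1,0,-1,3,0,0,0],[-1,0,-1,3,0,0,0],[-1,0,-1,3,0,0,0]]}}

```text
clock: 5.4
position: [0.5513, 0.2727, 0.1498]
ee_rot: [2.254, 1.994, 0.177]
force: [-4.7, -4.5, 22.2]
width: 0.148
```

Call:
{"api": "play_rows", "payload": {"motion": [[-1,0,0,-3,0,0,0],[-1,0,0,-3,0,0,0]]}}

```text
clock: 5.6
position: [0.5509, 0.273, 0.1533]
ee_rot: [2.253, 1.994, 0.178]
force: [0.4, -0.1, -1.4]
width: 0.149
```

```bash
python3 - <<'E'
from h import *
st()
p=arm.get_image("wrist")
q=arm.get_image("scene")
a=cv2.resize(p["img"][150:330,180:380],(444,400),interpolation=cv2.INTER_CUBIC);b=cv2.resize(q["img"][190:290,300:390],(360,400),interpolation=cv2.INTER_CUBIC)
cv2.imwrite("pics/g1.png",cv2.resize(np.hstack([a,b]),(800,400)))
E
```

```text
{'clock': 5.6, 'joints': [-0.1235, 0.5083, -0.6915, 1.7846, 0.5736, 0.9109, 0.3693], 'position': [0.5509, 0.273, 0.1533], 'ee_rot': [2.2534, 1.9944, 0.1779], 'force': [0.4137, -0.0807, -1.3526], 'width': 0.1485}
```

View pics/g1.png

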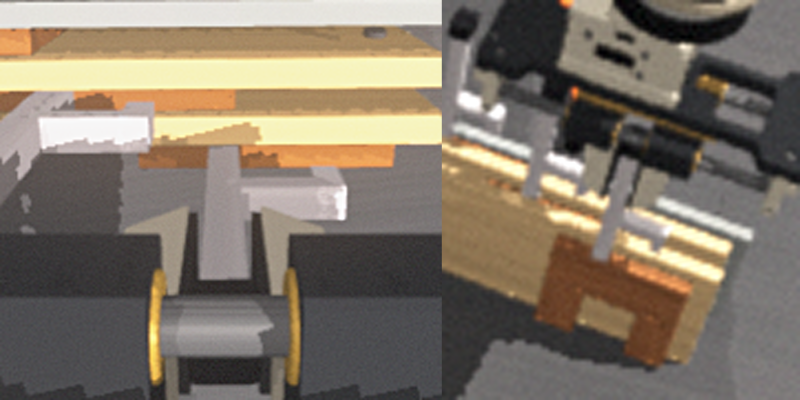

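The left half shows the finger pads at px 185 and 265 standing clear of the stem (200–250), so they have closed on the head rather than the stem. I'll open, go about 7 mm lower and close again.

Call:
{"api": "play_rows", "payload": {"motion": [[-0.3,0,-2,0,0,0,0],[-0.3,0,-2,0,0,0,0],[-0.3,0,-2,0,0,0,0],[-0.3,0,-2,5,0,0,0],[-0.3,0,-2,9,0,0,0],[-0.3,0,-2,9,0,0,0],[-0.3,0,-2,9,0,0,0]]}}

```text
clock: 6.4
position: [0.55, 0.2725, 0.1429]
ee_rot: [2.254, 1.995, 0.175]
force: [0.1, -0.4, 0.0]
width: 0.353
```

```bash
python3 pick.py .5395 .2736 .1975 .165 -.12  -.055 .06 .10
```

```text
{'clock': 6.4, 'joints': [-0.1295, 0.519, -0.6841, 1.7963, 0.5857, 0.8936, 0.3562], 'position': [0.55, 0.2725, 0.1429], 'ee_rot': [2.254, 1.9948, 0.1748], 'force': [0.1109, -0.4406, 0.0075], 'width': 0.3528}
-0.055 [0.5485 0.2725 0.1432] [-0.2 -1.4 -0.6] [ 0.007 -0.003 -0.002]
0.06 [0.5297 0.2748 0.2567] [ 1.000e-01 -6.000e-01 -1.156e+02] [ 0.007 -0.003 -0.002]
0.1 [0.5232 0.2756 0.2961] [   0.2   -0.4 -155.6] [ 0.007 -0.003 -0.002]
```

Call:
{"api": "play_rows", "payload": {"motion": [[-1,0,-1,0,0,0,0],[-1,0,-1,0,0,0,0],[-1,0,-1,0,0,0,0],[-1,0,-1,0,0,0,0],[-1,0,-1,0,0,0,0],[-1,0,-1,0,0,0,0]]}}

```text
clock: 7.0
position: [0.549, 0.2727, 0.1427]
ee_rot: [2.254, 1.995, 0.175]
force: [-0.6, -0.4, 1.0]
width: 0.137
```

Call:
{"api": "play_rows", "payload": {"motion": [[-1,0,0,0,0,0,0],[-1,0,0,0,0,0,0]]}}

```text
clock: 7.2
position: [0.5491, 0.2726, 0.1428]
ee_rot: [2.254, 1.995, 0.175]
force: [-0.9, -0.4, 0.9]
width: 0.138
```

```bash
python3 - <<'E'
from h import *
st()
p=arm.get_image("wrist")
W=cloud(p);a=p["img"]
cv2.imwrite("pics/g2.png",cv2.resize(p["img"][150:330,200:360],None,fx=4,fy=3.3,interpolation=cv2.INTER_CUBIC))
E
```

```text
{'clock': 7.2, 'joints': [-0.13, 0.518, -0.6843, 1.7984, 0.5859, 0.8927, 0.3545], 'position': [0.5491, 0.2726, 0.1428], 'ee_rot': [2.2539, 1.9946, 0.175], 'force': [-0.9424, -0.4378, 0.949], 'width': 0.1377}
```

View pics/g2.png

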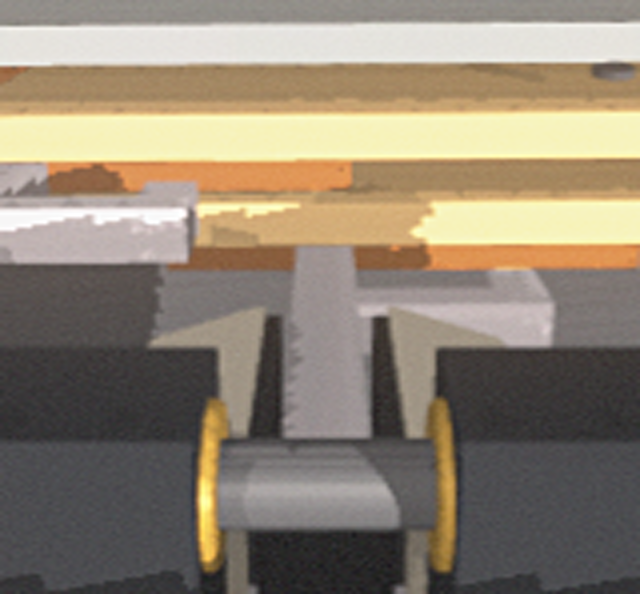

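The fingers' black pads now meet the stem (crop px 290–360) below the head, so I'm drawing it out along its own axis.

Call:
{"api": "play_rows", "payload": {"motion": [[-1,0,1,-8,0,0,0],[-1,0,3,-20,0,0,0],[-1,0,6,-35,0,0,0],[-1,0,8,-55,0,0,0],[-1,0,8,-80,0,0,0],[-1,0,8,-105,0,0,0],[-1,0,8,-125,0,0,0],[-1,0,8,-140,0,0,0],[-1,0,8,-150,0,0,0]], "force": 35}}

```text
clock: 8.15
position: [0.5314, 0.2748, 0.294]
ee_rot: [2.253, 1.994, 0.178]
force: [1.1, 0.3, -1.2]
width: 0.131
```

```bash
python3 - <<'E'
from h import *
s=st()
q=arm.get_image("scene");W=cloud(q)
b=cv2.resize(q["img"][130:300,240:420],(720,580),interpolation=cv2.INTER_CUBIC)
cv2.imwrite("pics/lift1.png",b)
# place pose: above rail, stand yaw .0432
yaw=.0432
def M(y): return R.from_matrix(np.array([[np.cos(y),np.sin(y),0],[np.sin(y),-np.cos(y),0],[0,0,-1.]]))
print(delta([0.43,-0.12,0.30],M(yaw)))
E
```

```text
{'clock': 8.15, 'joints': [-0.0669, 0.3605, -0.7715, 1.6282, 0.4183, 1.1677, 0.507], 'position': [0.5314, 0.2748, 0.294], 'ee_rot': [2.2534, 1.9943, 0.1778], 'force': [1.0715, 0.2856, -1.2123], 'width': 0.1307}
(array([-404.5,  -50.9,  -16. ]), array([ 0.141, -0.126,  1.402]))
```

View pics/lift1.png

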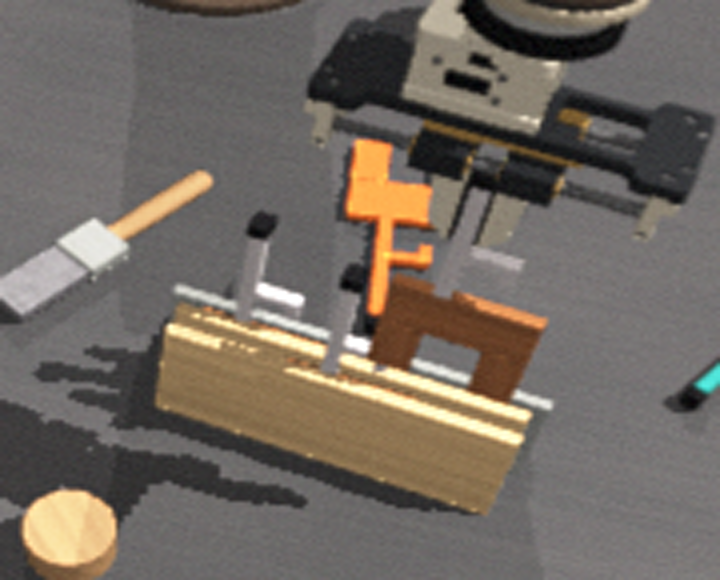

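The gauge is out with both boards still leaning, and the other two gauges are in place (heads at crop px 262,222 and 353,275). Next I'll raise it above the stems and carry it to the rail.

```bash
cat > pl.py <<'E'
import sys
from h import *
def M(y=.0432): return R.from_matrix(np.array([[np.cos(y),np.sin(y),0],[np.sin(y),-np.cos(y),0],[0,0,-1.]]))
def xr(y): return 0.4847-0.0432*(y+0.16)
if __name__=="__main__":
    s=st();a=[float(v) for v in sys.argv[1:]]
    print("rail x",xr(a[1]))
    for i in range(0,len(a),3): print(a[i:i+3],*delta(a[i:i+3],M()))
E
python3 pl.py .398 -.13 .39; python3 -c "
from h import *
s=arm.observe();print(delta(np.array(s['position'])+[0,0,.09]))"
```

```text
{'clock': 8.2, 'joints': [-0.067, 0.3598, -0.7718, 1.627, 0.4181, 1.1684, 0.5072], 'position': [0.5315, 0.2751, 0.2949], 'ee_rot': [2.2531, 1.9943, 0.1794], 'force': [0.1414, -0.1826, -0.8723], 'width': 0.1287}
rail x 0.483404
[0.398, -0.13, 0.39] [-417.9  -65.4 -110. ] [ 0.141 -0.126  1.402]
(array([  0.4,  15.6, -88.6]), array([0., 0., 0.]))
```

Call:
{"api": "play_rows", "payload": {"motion": [[-1,0,8,-44,0,0,0],[-1,0,16,-89,0,0,0],[-1,-40,8,-91,0.014,-0.012,0.14],[-1,-82,0,-93,0.028,-0.025,0.28],[-1,-125,-8,-95,0.042,-0.038,0.42],[-1,-167,-16,-98,0.056,-0.05,0.56],[-1,-210,-25,-100,0.07,-0.063,0.7],[-1,-250,-33,-102,0.085,-0.076,0.84],[-1,-292,-41,-104,0.1,-0.088,0.98],[-1,-334,-49,-106,0.113,-0.1,1.12]]}}

```text
clock: 9.2
position: [0.4239, -0.0503, 0.389]
ee_rot: [3.075, 0.496, 0.04]
force: [1.5, 0.7, -0.7]
width: 0.132
```

```bash
python3 pl.py .398 -.13 .37 .398 -.13 .215
```

```text
{'clock': 9.2, 'joints': [0.4413, 0.0127, -0.4658, 1.7249, 0.029, 1.3766, 0.2901], 'position': [0.4239, -0.0503, 0.389], 'ee_rot': [3.0752, 0.4959, 0.0398], 'force': [1.5125, 0.7123, -0.7263], 'width': 0.1323}
rail x 0.483404
[0.398, -0.13, 0.37] [-50.  67.  20.] [ 0.027 -0.025  0.277]
[0.398, -0.13, 0.215] [-53.3  62.3 174.9] [ 0.027 -0.025  0.277]
```

Call:
{"api": "play_rows", "payload": {"motion": [[-1,-25,34,10,0.014,-0.013,0.139],[-1,-50,67,20,0.027,-0.025,0.277],[-1,-51,65,60,0.027,-0.025,0.277],[-1,-52,64,100,0.027,-0.025,0.277],[-1,-53,62,140,0.027,-0.025,0.277],[-1,-53,62,165,0.027,-0.025,0.277],[-1,-53,62,175,0.027,-0.025,0.277],[-1,-53,62,175,0.027,-0.025,0.277]]}}

```text
clock: 10.0
position: [0.3975, -0.1295, 0.2139]
ee_rot: [-3.14, -0.067, 0.004]
force: [-0.8, 0.7, -1.7]
width: 0.13
```

```bash
cat > hold.py <<'E'
import sys
from h import *
s=st();T=R.from_rotvec(s["ee_rot"])
for n in ["wrist","scene"]:
    p=arm.get_image(n);W=cloud(p);np.save(f"hold_{n}.npy",p,allow_pickle=True)
    L=T.inv().apply((W-s["position"]).reshape(-1,3)).reshape(W.shape)*1000  # tool mm
    # hanger/board in tool frame: tool x = gauge y +15, tool z = 145-gz
    m=(abs(L[...,1])<14)&(L[...,0]>-50)&(L[...,0]<75)&(L[...,2]>4)&(L[...,2]<160)
    P=L[m];print(n,len(P))
    for z in [6,10,12,14,16,18,20,22,24,26,28,30,34,38,42,46,50,55,58,60,62,64,66,70,80,90,110,130,140,145,150]:
        q=P[abs(P[:,2]-z)<1.5]
        if len(q)>3: print(z,len(q),"x",np.percentile(q[:,0],[2,98]).round(),"y",np.percentile(q[:,1],[5,50,95]).round(1))
p=np.load("hold_wrist.npy",allow_pickle=True).item()
q=np.load("hold_scene.npy",allow_pickle=True).item()
c=proj(q,[s["position"]])[0].astype(int)
b=q["img"][max(0,c[1]-50):c[1]+60,max(0,c[0]-60):c[0]+60]
cv2.imwrite(f"pics/{sys.argv[1]}.png",np.hstack([cv2.resize(p["img"][100:340,160:400],(400,400)),cv2.resize(b,(400,400),interpolation=cv2.INTER_CUBIC)]))
E
python3 hold.py hold1
```

```text
{'clock': 10.0, 'joints': [0.5292, 0.1401, -0.378, 2.0344, 0.0616, 0.9803, 0.163], 'position': [0.3975, -0.1295, 0.2139], 'ee_rot': [-3.14, -0.0673, 0.0039], 'force': [-0.7828, 0.7322, -1.6994], 'width': 0.13}
wrist 4574
6 36 x [-5.  4.] y [-5.6 -5.4 -4.8]
10 33 x [-5.  4.] y [-5.6 -5.3 -4.8]
12 32 x [-5.  4.] y [-5.6 -5.3 -4.9]
14 242 x [-4. 34.] y [-5.6 -3.6  2.1]
16 435 x [-3. 34.] y [-5.6 -3.5  2.1]
18 150 x [-4. 34.] y [-5.8 -5.3 -1.3]
20 109 x [-5. 34.] y [-5.8 -5.3 -5.1]
22 102 x [-4. 33.] y [-5.7 -5.3 -5. ]
24 64 x [-5. 34.] y [-5.7 -5.3 -4.9]
26 45 x [-5. 34.] y [-5.7 -5.4 -4.9]
28 43 x [-5. 34.] y [-5.8 -5.4 -4.8]
30 43 x [-5. 33.] y [-5.6 -5.3 -4.7]
34 31 x [-5. 33.] y [-5.5 -5.3 -4.9]
38 24 x [-5.  4.] y [-5.5 -5.3 -5. ]
42 21 x [-5.  4.] y [-5.5 -5.3 -5. ]
46 17 x [-6.  3.] y [-5.5 -5.3 -4.9]
50 16 x [-6.  4.] y [-5.6 -5.2 -4.9]
55 19 x [-6.  3.] y [-5.5 -5.3 -4.9]
58 738 x [-30.  55.] y [-5.2 -0.5  3.6]
60 1225 x [-29.  57.] y [-5.2 -1.   3.8]
62 202 x [-29.  58.] y [-5.6 -5.1  1.8]
64 124 x [-27.  57.] y [-5.6 -5.1 -4.8]
66 144 x [-29.  57.] y [-5.5 -5.1 -4.8]
70 129 x
[... 444 characters left out ...]
 [-5.3 -2.9  3.4]
22 6 x [ 4. 35.] y [-4.3 -4.1  0.3]
24 8 x [-2. 36.] y [-5.5 -4.2 -0.2]
26 7 x [-2. 35.] y [-5.3 -4.   4.5]
30 4 x [ 1. 30.] y [-5.4 -4.7 -2.8]
38 4 x [-3.  4.] y [-5.9 -5.1 -2.2]
46 5 x [-2.  5.] y [-5.1 -1.4  2.2]
55 35 x [-26.  55.] y [-5.5 -1.2  3.6]
58 49 x [-28.  60.] y [-5.5 -1.   4.2]
60 21 x [-19.  58.] y [-6.3 -4.3  0.7]
62 14 x [-25.  59.] y [-5.4 -4.6 -0.2]
64 17 x [-25.  60.] y [-5.3 -4.6  2.3]
66 14 x [-25.  57.] y [-5.6 -5.1 -0.7]
70 12 x [-6. 60.] y [-5.9 -4.9 -2. ]
80 14 x [-20.  57.] y [-5.9 -5.  -3.7]
90 12 x [-23.  48.] y [-5.1 -4.5 -3.4]
110 4 x [-26.  60.] y [-4.5 -3.4 -0.7]
130 14 x [-27.  60.] y [-5.7 -4.6  3.5]
140 6 x [-25.  56.] y [-4.7 -3.4  1.7]
```

View pics/hold1.png

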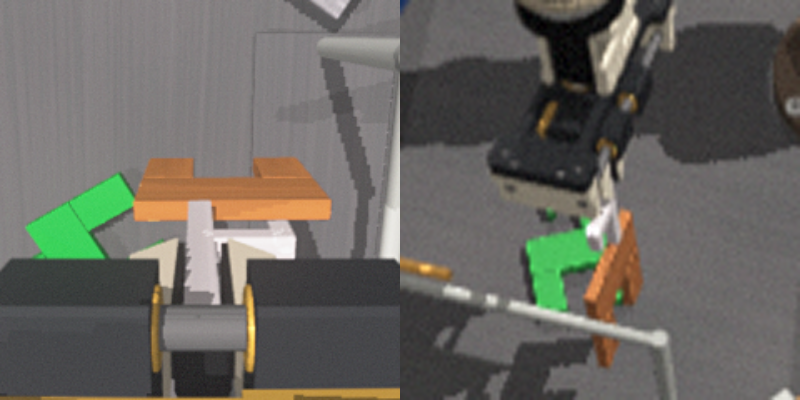

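The gauge hangs straight in the grip: stem at tool x 0, arm top 14.5 mm below the TCP and board top 59 mm below it. In the right half it is beside the open rail, on the robot's side. Next I'll insert it.

Call:
{"api": "play_rows", "payload": {"motion": [[-1,0,0,8,0,0,0],[-1,15,0,8,0,0,0],[-1,35,0,8,0,0,0],[-1,55,0,8,0,0,0],[-1,71,0,8,0,0,0],[-1,71,0,8,0,0,0],[-1,71,0,8,0,0,0]]}}

```text
clock: 10.8
position: [0.4704, -0.1265, 0.2079]
ee_rot: [3.141, 0.068, 0.002]
force: [-0.0, -0.1, -2.3]
width: 0.132
```

```bash
python3 - <<'E'
from pl import *
s=st()
y=s["position"][1]; print("want x",xr(y)-.015)
for yy,z in [(y,.190),(-.346,.190),(-.346,.186)]: print(yy,z,*delta([xr(yy)-.015,yy,z],M()))
p=arm.get_image("wrist");W=cloud(p);T=R.from_rotvec(s["ee_rot"])
L=T.inv().apply((W-s["position"]).reshape(-1,3)).reshape(W.shape)*1000
m=(L[...,1]<-20)&(L[...,1]>-60)&(abs(L[...,2]-43)<8)&(abs(L[...,0]-15)<20);print("rail in tool",m.sum(),L[m].min(0).round(1),L[m].max(0).round(1))
E
```

```text
{'clock': 10.8, 'joints': [0.4639, 0.2599, -0.3782, 1.9021, 0.113, 0.9988, 0.0794], 'position': [0.4704, -0.1265, 0.2079], 'ee_rot': [3.1408, 0.068, 0.002], 'force': [-0.0144, -0.1056, -2.3088], 'width': 0.1319}
want x 0.4682525756114993
-0.1264948058217424 0.19 [-2.2 -0.1 17.9] [ 0.    -0.001  0.   ]
-0.346 0.19 [ -2.2 219.6  18. ] [ 0.    -0.001  0.   ]
-0.346 0.186 [ -2.2 219.6  22. ] [ 0.    -0.001  0.   ]
rail in tool 851 [  7.9 -59.9  41.3] [ 17.8 -20.2  48.3]
```

Call:
{"api": "play_rows", "payload": {"motion": [[-1,-2,0,6,0,0,0],[-1,-2,0,12,0,0,0],[-1,-2,0,18,0,0,0],[-1,-2,0,18,0,0,0],[-1,-2,0,18,0,0,0]]}}

```text
clock: 11.35
position: [0.4676, -0.1267, 0.1897]
ee_rot: [3.141, 0.067, 0.001]
force: [0.1, 0.1, -1.6]
width: 0.131
```

```bash
cat > slide.py <<'E'
import sys
from pl import *
s=st();y=s["position"][1];print("want x",xr(y)-.015)
p=arm.get_image("wrist");W=cloud(p);T=R.from_rotvec(s["ee_rot"])
L=T.inv().apply((W-s["position"]).reshape(-1,3)).reshape(W.shape)*1000
m=(abs(L[...,1])<8)&(L[...,0]>8)&(L[...,0]<30)&(L[...,2]>8)&(L[...,2]<22)
print("arm top z",np.percentile(L[m][:,2],[2,10,50]).round(1),"-> gz of TCP",129+np.percentile(L[m][:,2],10).round(1))
for z in map(float,sys.argv[2:]): yy=float(sys.argv[1]);print(yy,z,*delta([xr(yy)-.015,yy,z],M()))
E
python3 slide.py -.346 .190 .186
```

```text
{'clock': 11.35, 'joints': [0.4618, 0.2761, -0.3762, 1.9317, 0.1231, 0.9553, 0.0702], 'position': [0.4676, -0.1267, 0.1897], 'ee_rot': [3.1407, 0.0674, 0.0007], 'force': [0.0843, 0.1467, -1.6241], 'width': 0.1314}
want x 0.4682621501308108
arm top z [14.4 14.8 15.9] -> gz of TCP 143.8
-0.346 0.19 [  0.5 219.5   0. ] [ 0.    -0.001 -0.   ]
-0.346 0.186 [  0.5 219.5   4. ] [ 0.    -0.001 -0.   ]
```

Call:
{"api": "play_rows", "payload": {"motion": [[-1,0,20,0,0,0,0],[-1,0,45,0,0,0,0],[-1,0,70,0,0,0,0],[-1,0,95,0,0,0,0],[-1,0,120,0,0,0,0],[-1,0,145,0,0,0,0],[-1,0,170,0,0,0,0],[-1,0,195,0,0,0,0],[-1,0,212,0,0,0,0],[-1,0,219,0,0,0,0]]}}

```text
clock: 12.4
position: [0.4769, -0.3474, 0.1899]
ee_rot: [3.14, 0.064, 0.001]
force: [-0.4, 0.6, -1.3]
width: 0.132
```

```bash
python3 slide.py -.346 .190 .1875
```

```text
{'clock': 12.4, 'joints': [0.736, 0.4291, -0.2752, 1.6917, 0.132, 1.0378, 0.4582], 'position': [0.4769, -0.3474, 0.1899], 'ee_rot': [3.1402, 0.0641, 0.0014], 'force': [-0.3519, 0.594, -1.2929], 'width': 0.1321}
want x 0.47779548487553675
arm top z [14.5 15.  16. ] -> gz of TCP 144.0
-0.346 0.19 [ 0.8 -1.4 -0.1] [ 0.001 -0.001 -0.002]
-0.346 0.1875 [ 0.8 -1.4  2.4] [ 0.001 -0.001 -0.002]
```

Call:
{"api": "play_rows", "payload": {"motion": [[-1,1,-1,1,0,0,0],[-1,1,-1,2,0,0,0],[-0.35,1,-1,2,0,0,0],[-0.35,1,-1,2,0,0,0],[-0.35,1,-1,2,0,0,0],[-0.35,1,-1,2,0,0,0],[-0.35,1,-1,-20,0,0,0],[-0.35,1,-1,-60,0,0,0],[-0.35,1,-1,-100,0,0,0],[-0.35,1,-1,-140,0,0,0]]}}

```text
clock: 13.45
position: [0.4776, -0.3461, 0.3315]
ee_rot: [3.14, 0.064, 0.001]
force: [0.3, -0.1, -0.4]
width: 0.326
```

```bash
python3 - <<'E'
from pick import *
st();t,q=pose([.5137,.2217,.1977],.165,-.12,.17);print(t,*delta(t,q))
p=arm.get_image("scene");W=cloud(p)
m=(W[...,0]>.42)&(W[...,0]<.56)&(W[...,1]<-.3)&(W[...,1]>-.4)&(W[...,2]>.195)&(W[...,2]<.27)
print(m.sum(),np.median(W[m],0),W[m].min(0),W[m].max(0))
q=p["img"];b=cv2.resize(q[130:270,90:270],(720,560),interpolation=cv2.INTER_CUBIC);cv2.imwrite("pics/hung1.png",b)
E
```

```text
{'clock': 13.45, 'joints': [0.7373, 0.3317, -0.2796, 1.4784, 0.0925, 1.3435, 0.4924], 'position': [0.4776, -0.3461, 0.3315], 'ee_rot': [3.1403, 0.0643, 0.0013], 'force': [0.3389, -0.1217, -0.4482], 'width': 0.3259}
[0.48597791 0.22504271 0.36539112] [  31.8 -570.3  -34.3] [-0.136  0.116 -1.406]
107 [ 0.47932366 -0.34066095  0.22547537] [ 0.46712545 -0.35119991  0.19522613] [ 0.48476666 -0.33364813  0.24690047]
```

View pics/hung1.png

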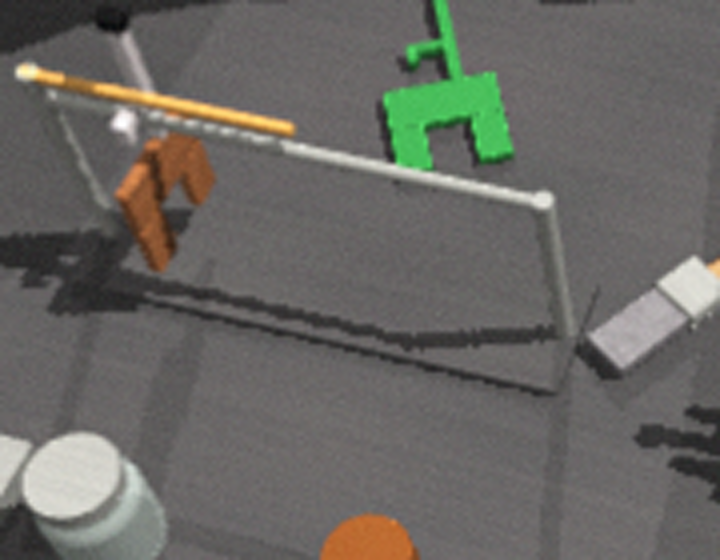

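The first gauge hangs under the guard bar (crop px 150,140). Now the middle one.

Call:
{"api": "play_rows", "payload": {"motion": [[-0.2,3,-48,-10,-0.011,0.01,-0.117],[-0.2,5,-95,-20,-0.023,0.02,-0.234],[-0.2,8,-143,-30,-0.034,0.03,-0.35],[-0.2,10,-190,-34,-0.045,0.04,-0.47],[-0.2,13,-238,-34,-0.057,0.05,-0.59],[-0.2,16,-285,-34,-0.068,0.06,-0.7],[-0.2,18,-333,-34,-0.08,0.07,-0.82],[-0.2,21,-380,-34,-0.09,0.08,-0.94],[-0.2,24,-428,-34,-0.1,0.09,-1.05],[-0.2,27,-475,-34,-0.113,0.097,-1.17]]}}

```text
clock: 14.5
position: [0.4867, 0.1307, 0.3703]
ee_rot: [2.479, 1.728, 0.15]
force: [1.4, -1.2, -0.1]
width: 0.403
```

Call:
{"api": "play_rows", "payload": {"motion": [[-0.2,28,-36,30,0,0,-0.12],[-0.2,55,-72,60,0,0,-0.236],[-0.2,55,-72,60,0,0,-0.236]]}}

```text
clock: 14.8
position: [0.4437, 0.208, 0.2982]
ee_rot: [2.243, 2.015, 0.123]
force: [0.8, -0.1, 0.4]
width: 0.4
```

```bash
python3 stack.py w_st2 ; python3 pick.py .5137 .2217 .1977 .165 -.12 .06 -.055
```

```text
{'clock': 14.8, 'joints': [0.107, 0.1819, -0.845, 1.8207, 0.2871, 1.1311, 0.6257], 'position': [0.4437, 0.208, 0.2982], 'ee_rot': [2.2427, 2.0149, 0.1235], 'force': [0.8382, -0.079, 0.3723], 'width': 0.4001}
stem [   83   222   477   198 59595] head top [0.4014 0.2104 0.4088] [0.40265 0.20625]
    0.15 16 [0.4917 0.1586 0.1513]
    0.156 24 [0.4891 0.1577 0.1564]
    0.162 25 [0.4893 0.1581 0.1622]
    0.168 28 [0.4884 0.1582 0.168 ]
    0.174 25 [0.488  0.1594 0.1738]
    0.186 14 [0.4807 0.158  0.1874]
    0.192 46 [0.4801 0.1593 0.1923]
    0.198 183 [0.4841 0.1571 0.1974]
stem [298 239  15  30 391] head top [0.5136 0.2216 0.1976] [0.51345 0.22155]
    0.15 9 [0.5164 0.2214 0.1517]
    0.156 18 [0.5157 0.2213 0.1561]
    0.162 22 [0.5147 0.2216 0.1623]
    0.168 20 [0.5138 0.2213 0.1679]
    0.174 25 [0.5129 0.2211 0.1738]
    0.186 14 [0.5067 0.2231 0.1882]
    0.192 38 [0.506  0.222  0.1924]
    0.198 241 [0.5133 0.2216 0.1975]
stem [ 46 275   7   6  27] head top [0.4005 0.1349 0.3625] [0.40095 0.1346 ]
stem [   1  303   97   42 2066] head top [0.4001 0.1591 0.3917] [0.4002  0.1
[... 807 characters left out ...]
 526:23 530:1 534:9 538:26 542:17 546:10 550:3
0.28 502:12 506:20 510:16 522:32 526:20 530:10 534:1 538:5 542:34 546:18 550:12
0.3 506:20 510:20 514:8 522:13 526:29 530:17 534:1 542:11 546:30 550:18 554:3
0.32 506:3 510:27 514:20 526:31 530:21 534:14 546:28 550:19 554:16
0.34 510:19 514:19 518:9 526:8 530:34 534:18 538:8 546:2 550:38 554:21 558:7
{'clock': 14.85, 'joints': [0.1075, 0.182, -0.8434, 1.8194, 0.2873, 1.1318, 0.6235], 'position': [0.4446, 0.2072, 0.2986], 'ee_rot': [2.247, 2.0096, 0.1238], 'force': [-0.7417, 0.071, -0.6352], 'width': 0.4004}
0.06 [0.5039 0.2229 0.2569] [23.2 50.5 49.2] [-0.017  0.02   0.01 ]
-0.055 [0.5227 0.2206 0.1434] [ 25.6  52.5 164.1] [-0.017  0.02   0.01 ]
```

Call:
{"api": "play_rows", "payload": {"motion": [[-0.3,12,25,25,-0.017,0.02,0.01],[-0.3,23,50,49,-0.017,0.02,0.01],[-0.3,23,50,49,-0.017,0.02,0.01],[-0.3,24,51,85,-0.017,0.02,0.01],[-0.3,25,52,125,-0.017,0.02,0.01],[-0.3,26,52,155,-0.017,0.02,0.01],[-0.3,26,52,164,-0.017,0.02,0.01],[-0.3,26,52,164,-0.017,0.02,0.01],[-0.3,26,52,164,-0.017,0.02,0.01]]}}

```text
clock: 15.75
position: [0.5231, 0.2214, 0.1453]
ee_rot: [2.255, 1.998, 0.168]
force: [-0.4, -0.7, 0.3]
width: 0.35
```

```bash
 python3 pick.py .5136 .2216 .1976 .165 -.12 -.055
```

```text
{'clock': 15.75, 'joints': [-0.022, 0.4545, -0.7219, 1.9004, 0.5636, 0.8482, 0.4064], 'position': [0.5231, 0.2214, 0.1453], 'ee_rot': [2.255, 1.9981, 0.1675], 'force': [-0.4255, -0.7003, 0.3025], 'width': 0.3497}
-0.055 [0.5226 0.2205 0.1433] [-1.  -0.7  1.9] [ 0.002 -0.001 -0.001]
```

Call:
{"api": "play_rows", "payload": {"motion": [[-0.3,-1,-1,2,0,0,0],[-0.3,-1,-1,2,0,0,0],[-1,-1,-1,2,0,0,0],[-1,-1,-1,2,0,0,0],[-1,-1,-1,2,0,0,0],[-1,-1,-1,2,0,0,0],[-1,-1,-1,2,0,0,0],[-1,-1,-1,2,0,0,0]]}}

```text
clock: 16.55
position: [0.5224, 0.2205, 0.1433]
ee_rot: [2.255, 1.998, 0.168]
force: [-0.4, -0.9, 2.5]
width: 0.136
```

Call:
{"api": "play_rows", "payload": {"motion": [[-1,0,0,-4,0,0,0],[-1,0,0,-15,0,0,0],[-1,0,0,-28,0,0,0],[-1,0,0,-40,0,0,0],[-1,0,0,-52,0,0,0],[-1,0,0,-65,0,0,0],[-1,0,0,-80,0,0,0],[-1,0,0,-95,0,0,0],[-1,0,0,-110,0,0,0],[-1,0,0,-125,0,0,0]]}}

```text
clock: 17.55
position: [0.5015, 0.2231, 0.2679]
ee_rot: [2.255, 1.998, 0.168]
force: [0.1, 0.8, -0.8]
width: 0.134
```

Call:
{"api": "play_rows", "payload": {"motion": [[-1,0,3,-25,0,0,0],[-1,0,8,-60,0,0,0],[-1,0,16,-105,0,0,0]]}}

```text
clock: 17.85
position: [0.4986, 0.2227, 0.375]
ee_rot: [2.255, 2.0, 0.164]
force: [1.1, -0.2, -1.1]
width: 0.133
```

```bash
python3 pl.py .398 -.13 .37; python3 - <<'E'
from h import *
q=arm.get_image("scene")
cv2.imwrite("pics/lift2.png",cv2.resize(q["img"][130:300,240:420],(720,580),interpolation=cv2.INTER_CUBIC))
E
```

```text
{'clock': 17.85, 'joints': [0.092, 0.2271, -0.8358, 1.5893, 0.302, 1.2983, 0.6622], 'position': [0.4986, 0.2227, 0.375], 'ee_rot': [2.2547, 1.9998, 0.1641], 'force': [1.051, -0.1885, -1.1178], 'width': 0.1332}
rail x 0.483404
[0.398, -0.13, 0.37] [-362.2  -57.8   -4.3] [ 0.137 -0.115  1.404]
```

View pics/lift2.png

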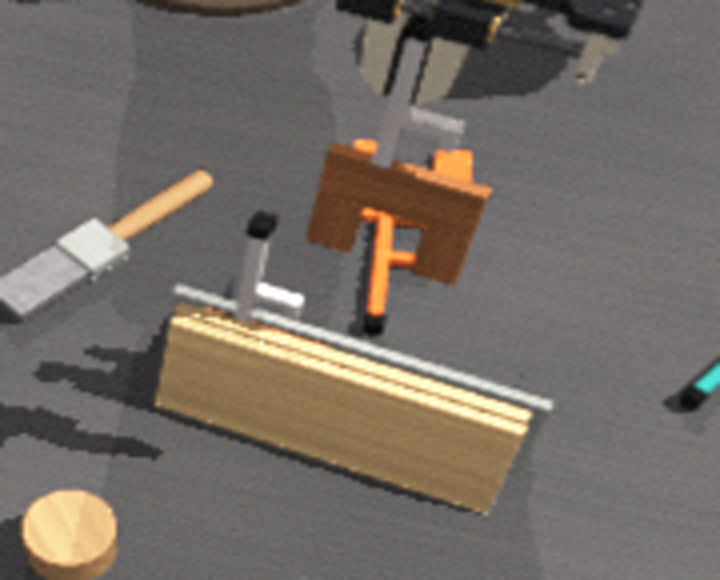

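The middle gauge is out, both boards still lean and only the inner gauge remains (head at crop px 262,222). Carrying it over.

Call:
{"api": "play_rows", "payload": {"motion": [[-1,-36,-6,-12,0.014,-0.012,0.14],[-1,-72,-12,-20,0.027,-0.023,0.28],[-1,-108,-17,-20,0.041,-0.035,0.42],[-1,-145,-23,-20,0.055,-0.046,0.56],[-1,-181,-29,-15,0.068,-0.058,0.7],[-1,-217,-35,-10,0.082,-0.07,0.84],[-1,-253,-40,-5,0.096,-0.08,0.98],[-1,-290,-46,-4,0.11,-0.092,1.12],[-1,-326,-52,-4,0.123,-0.104,1.26],[-1,-362,-58,-4,0.137,-0.115,1.404]]}}

```text
clock: 18.9
position: [0.3998, -0.1283, 0.3762]
ee_rot: [-3.135, -0.061, -0.017]
force: [0.2, 0.4, -1.0]
width: 0.135
```

```bash
python3 pl.py .398 -.13 .206
```

```text
{'clock': 18.9, 'joints': [0.6105, 0.0169, -0.4207, 1.7506, -0.0008, 1.3662, 0.2289], 'position': [0.3998, -0.1283, 0.3762], 'ee_rot': [-3.1354, -0.061, -0.017], 'force': [0.2136, 0.431, -1.0271], 'width': 0.1351}
rail x 0.483404
[0.398, -0.13, 0.206] [ -3.7   2.5 170.1] [-0.005 -0.011 -0.004]
```

Call:
{"api": "play_rows", "payload": {"motion": [[-1,-2,2,45,-0.005,-0.011,-0.004],[-1,-4,2,90,-0.005,-0.011,-0.004],[-1,-4,2,130,-0.005,-0.011,-0.004],[-1,-4,2,160,-0.005,-0.011,-0.004],[-1,-4,2,170,-0.005,-0.011,-0.004],[-1,-4,2,170,-0.005,-0.011,-0.004]]}}

```text
clock: 19.5
position: [0.3972, -0.1292, 0.2058]
ee_rot: [-3.14, -0.068, 0.003]
force: [-0.2, 0.4, -0.5]
width: 0.131
```

```bash
python3 slide.py -.13 .206;python3 hold.py hold2 | sed -n '2,28p' | awk 'NR%3==1'
```

```text
{'clock': 19.5, 'joints': [0.5814, 0.1552, -0.4392, 2.0435, 0.0792, 0.9608, 0.1447], 'position': [0.3972, -0.1292, 0.2058], 'ee_rot': [-3.1397, -0.0682, 0.0027], 'force': [-0.2022, 0.4081, -0.4599], 'width': 0.1312}
want x 0.46837024618140416
arm top z [14.8 15.2 16.3] -> gz of TCP 144.2
-0.13 0.206 [70.1  3.6  1. ] [-0. -0.  0.]
wrist 4629
12 37 x [-5.  4.] y [-5.3 -5.  -4.6]
18 155 x [-4. 34.] y [-5.4 -5.   1. ]
24 86 x [-5. 34.] y [-5.3 -5.  -4.5]
30 46 x [-5. 34.] y [-5.5 -5.  -4.6]
42 18 x [-5.  4.] y [-5.4 -5.1 -4.6]
55 18 x [-5.  4.] y [-5.5 -5.  -4.7]
62 320 x [-29.  58.] y [-5.4 -4.6  3.3]
70 124 x [-28.  57.] y [-5.5 -5.2 -4.8]
```

Same geometry as before. Insert and lower, then slide to y ≈ −0.311.

Call:
{"api": "play_rows", "payload": {"motion": [[-1,15,1,0,0,0,0],[-1,35,2,0,0,0,0],[-1,55,3,0,0,0,0],[-1,70,3,0,0,0,0],[-1,70,3,0,0,0,0],[-1,70,3,0,0,0,0],[-1,70,3,6,0,0,0],[-1,70,3,12,0,0,0],[-1,70,3,16,0,0,0],[-1,70,3,16,0,0,0]]}}

```text
clock: 20.65
position: [0.4682, -0.1297, 0.1912]
ee_rot: [3.141, 0.067, 0.002]
force: [-1.7, -0.2, -0.7]
width: 0.138
```

```bash
python3 slide.py -.311 .190
```

```text
{'clock': 20.65, 'joints': [0.5125, 0.2835, -0.4325, 1.9238, 0.1434, 0.963, 0.0561], 'position': [0.4682, -0.1297, 0.1912], 'ee_rot': [3.1407, 0.0674, 0.0017], 'force': [-1.6554, -0.2366, -0.7314], 'width': 0.1379}
want x 0.46839039270635546
arm top z [14.9 15.4 16.4] -> gz of TCP 144.4
-0.311 0.19 [-1.000e-01  1.815e+02  1.700e+00] [ 0.    -0.002 -0.   ]
```

Call:
{"api": "play_rows", "payload": {"motion": [[-1,0,15,1,0,0,0],[-1,0,40,1,0,0,0],[-1,0,65,1,0,0,0],[-1,0,90,1,0,0,0],[-1,0,115,1,0,0,0],[-1,0,140,1,0,0,0],[-1,0,160,1,0,0,0],[-1,0,174,1,0,0,0],[-1,0,181,1,0,0,0],[-1,0,181,1,0,0,0]]}}

```text
clock: 21.7
position: [0.476, -0.3114, 0.1905]
ee_rot: [3.141, 0.065, 0.002]
force: [-0.1, 0.1, -0.9]
width: 0.134
```

```bash
python3 slide.py -.311 .188
```

```text
{'clock': 21.7, 'joints': [0.7409, 0.4041, -0.3473, 1.7388, 0.1569, 1.0245, 0.3795], 'position': [0.476, -0.3114, 0.1905], 'ee_rot': [3.1406, 0.0655, 0.0023], 'force': [-0.0782, 0.1325, -0.9423], 'width': 0.1338}
want x 0.47624255350457123
arm top z [14.9 15.3 16.3] -> gz of TCP 144.3
-0.311 0.188 [-0.1  0.7  2.5] [-0.    -0.002 -0.   ]
```

Call:
{"api": "play_rows", "payload": {"motion": [[-1,0,0,1,0,0,0],[-1,0,0,2,0,0,0],[-0.35,0,0,2,0,0,0],[-0.35,0,0,2,0,0,0],[-0.35,0,0,2,0,0,0],[-0.35,0,0,2,0,0,0],[-0.35,0,0,-20,0,0,0],[-0.35,0,0,-60,0,0,0],[-0.35,0,0,-100,0,0,0],[-0.35,0,0,-140,0,0,0]]}}

```text
clock: 22.75
position: [0.4758, -0.3101, 0.3322]
ee_rot: [-3.141, -0.068, -0.002]
force: [0.2, -0.4, 0.1]
width: 0.325
```

```bash
python3 - <<'E'
from pick import *
st();t,q=pose([.463,.175,.1977],.165,-.12,.10);print(t,*delta(t,q))
p=arm.get_image("scene");W=cloud(p)
m=(W[...,0]>.42)&(W[...,0]<.56)&(W[...,1]<-.24)&(W[...,1]>-.4)&(W[...,2]>.2)&(W[...,2]<.26)
k,l,s,c=cv2.connectedComponentsWithStats(m.astype(np.uint8))
for i in range(1,k):
    if s[i,4]>8: print(s[i],W[l==i].min(0).round(3),W[l==i].max(0).round(3))
E
```

```text
{'clock': 22.75, 'joints': [0.7495, 0.3013, -0.3562, 1.5254, 0.1058, 1.3328, 0.4263], 'position': [0.4758, -0.3101, 0.3322], 'ee_rot': [-3.1406, -0.0676, -0.0024], 'force': [0.2138, -0.4409, 0.0624], 'width': 0.3249}
[0.44669289 0.1769663  0.29634184] [  -8.2 -487.9   35.9] [-0.136  0.115 -1.404]
[114 132  12  15  96] [ 0.47  -0.35   0.201] [ 0.485 -0.333  0.248]
[127 133  10  17  96] [ 0.467 -0.317  0.2  ] [ 0.483 -0.3    0.247]
```

Call:
{"api": "play_rows", "payload": {"motion": [[-0.2,0,-48,-10,-0.013,0.011,-0.14],[-0.2,-1,-97,-20,-0.027,0.023,-0.28],[-0.2,-2,-146,-20,-0.04,0.034,-0.42],[-0.2,-3,-195,-20,-0.054,0.046,-0.56],[-0.2,-4,-244,-10,-0.068,0.057,-0.7],[-0.2,-5,-292,0,-0.081,0.069,-0.84],[-0.2,-6,-341,10,-0.095,0.08,-0.98],[-0.2,-7,-390,20,-0.108,0.092,-1.12],[-0.2,-8,-439,30,-0.122,0.103,-1.26],[-0.2,-8,-488,36,-0.136,0.115,-1.404]]}}

```text
clock: 23.8
position: [0.4488, 0.1777, 0.3005]
ee_rot: [2.242, 1.998, 0.171]
force: [2.1, -1.3, 0.3]
width: 0.4
```

Call:
{"api": "play_rows", "payload": {"motion": [[-0.2,0,0,0,0,0,0],[-0.2,0,0,0,0,0,0]]}}

```text
clock: 24.0
position: [0.4482, 0.179, 0.3002]
ee_rot: [2.239, 2.002, 0.171]
force: [0.3, -0.0, -0.7]
width: 0.403
```

```bash
python3 stack.py w_st3 ; python3 pick.py .4872 .1574 .198 .165 -.12 .06 -.055
```

```text
{'clock': 24.0, 'joints': [0.2313, 0.1423, -0.8875, 1.8596, 0.2647, 1.0801, 0.7026], 'position': [0.4482, 0.179, 0.3002], 'ee_rot': [2.2391, 2.0021, 0.1707], 'force': [0.35, -0.0272, -0.6585], 'width': 0.4028}
stem [255 211  16  29 394] head top [0.4866 0.1569 0.1978] [0.48645 0.15695]
    0.15 6 [0.4892 0.1575 0.151 ]
    0.156 17 [0.4885 0.1568 0.1556]
    0.162 20 [0.4877 0.1571 0.1616]
    0.168 23 [0.487  0.1577 0.1681]
    0.174 20 [0.4858 0.157  0.174 ]
    0.186 7 [0.4801 0.1596 0.1886]
    0.192 47 [0.4815 0.1594 0.1923]
    0.198 254 [0.4863 0.1571 0.1977]
stem [    0   243   560   177 69451] head top [0.4022 0.1758 0.4097] [0.4033 0.168 ]
stem [ 38 269  15  12  89] head top [0.4017 0.1054 0.3639] [0.40155 0.1051 ]
edges band 4546 [0.485 0.104 0.08 ] [0.549 0.362 0.104]
0.12 486:24 490:20 494:2 502:20 506:24 510:20 514:10 518:23 522:10
0.14 486:11 490:21 494:18 498:11 502:21 506:36 510:16 514:10 518:16 522:12 526:3
0.16 490:22 494:25 498:16 502:8 506:12 510:1 522:16 526:14
0.18 490:4 494:25 498:19 502:10 506:17 510:9 522:8 526:18 530:6
0.2 494:19 498:18 502:13 506:19 510:27 514:29 518:19 522:11 526:20 530:14
0.22 498:26 502:20 506:2 514:29 518:19 522:15 526:19 530:17 534:8
0.24 498:14 502:21 506:13 514:5 518:32 522:21 526:8 530:19 534:20
0.26 502:26 506:17 510:4 518:24 522:20 526:16 530:16 534:17 538:9
0.28 502:10 506:26 510:13 522:37 526:19 530:13 534:15 538:23
0.3 506:23 510:20 514:6 522:17 526:26 530:21 534:11 538:20 542:11
0.32 506:4 510:26 514:17 526:31 530:19 534:14 538:15 542:17 546:4
0.34 510:18 514:17 518:8 526:9 530:36 534:17 538:9 542:16 546:16
{'clock': 24.05, 'joints': [0.2329, 0.142, -0.8858, 1.8596, 0.2647, 1.0803, 0.7026], 'position': [0.4487, 0.1775, 0.3003], 'ee_rot': [2.242, 1.9982, 0.17], 'force': [-0.4568, 0.6419, 0.3011], 'width': 0.4013}
0.06 [0.4774 0.1586 0.2572] [-15.3  22.7  47.9] [0.01  0.004 0.005]
-0.055 [0.4962 0.1563 0.1437] [-14.9  21.5 162.9] [0.01  0.004 0.005]
```

Call:
{"api": "play_rows", "payload": {"motion": [[-0.3,-8,12,24,0.01,0.004,0.005],[-0.3,-15,23,48,0.01,0.004,0.005],[-0.3,-15,23,48,0.01,0.004,0.005],[-0.3,-15,22,85,0.01,0.004,0.005],[-0.3,-15,21,125,0.01,0.004,0.005],[-0.3,-15,21,155,0.01,0.004,0.005],[-0.3,-15,21,163,0.01,0.004,0.005],[-0.3,-15,21,163,0.01,0.004,0.005],[-0.3,-15,21,163,0.01,0.004,0.005]]}}

```text
clock: 24.95
position: [0.4964, 0.1566, 0.1452]
ee_rot: [2.254, 1.999, 0.168]
force: [0.1, -0.3, 0.8]
width: 0.355
```

```bash
 python3 pick.py .4866 .157 .1978 .165 -.12 -.055
```

```text
{'clock': 24.95, 'joints': [0.1296, 0.3841, -0.7626, 2.0128, 0.5346, 0.7839, 0.5004], 'position': [0.4964, 0.1566, 0.1452], 'ee_rot': [2.2544, 1.9987, 0.1682], 'force': [0.1229, -0.3059, 0.7889], 'width': 0.3545}
-0.055 [0.4956 0.1559 0.1435] [-0.8 -1.   1.5] [ 0.002 -0.001 -0.   ]
```

Call:
{"api": "play_rows", "payload": {"motion": [[-0.3,-1,-1,2,0,0,0],[-0.3,-1,-1,2,0,0,0],[-1,-1,-1,2,0,0,0],[-1,-1,-1,2,0,0,0],[-1,-1,-1,2,0,0,0],[-1,-1,-1,2,0,0,0],[-1,-1,-1,2,0,0,0],[-1,-1,-1,2,0,0,0]]}}

```text
clock: 25.75
position: [0.4957, 0.1557, 0.1432]
ee_rot: [2.254, 1.999, 0.168]
force: [-0.2, -0.9, 2.4]
width: 0.13
```

Call:
{"api": "play_rows", "payload": {"motion": [[-1,0,0,-4,0,0,0],[-1,0,0,-14,0,0,0],[-1,0,0,-25,0,0,0],[-1,0,0,-36,0,0,0],[-1,0,0,-47,0,0,0],[-1,0,0,-58,0,0,0],[-1,0,0,-70,0,0,0],[-1,0,0,-82,0,0,0],[-1,0,0,-95,0,0,0],[-1,0,0,-110,0,0,0]]}}

```text
clock: 26.75
position: [0.4771, 0.1578, 0.2526]
ee_rot: [2.254, 1.999, 0.168]
force: [0.1, 0.2, -2.5]
width: 0.135
```

Call:
{"api": "play_rows", "payload": {"motion": [[-1,0,2,-20,0,0,0],[-1,0,7,-55,0,0,0],[-1,0,14,-100,0,0,0],[-1,0,18,-120,0,0,0]]}}

```text
clock: 27.15
position: [0.4753, 0.1592, 0.3787]
ee_rot: [2.252, 1.999, 0.175]
force: [0.4, 1.3, -1.0]
width: 0.135
```

```bash
python3 pl.py .398 -.13 .37; python3 - <<'E'
from h import *
q=arm.get_image("scene")
cv2.imwrite("pics/lift3.png",cv2.resize(q["img"][130:300,240:420],(720,580),interpolation=cv2.INTER_CUBIC))
E
```

```text
{'clock': 27.15, 'joints': [0.3025, 0.1246, -0.8819, 1.6807, 0.2127, 1.2526, 0.8288], 'position': [0.4753, 0.1592, 0.3787], 'ee_rot': [2.252, 1.9985, 0.1746], 'force': [0.4348, 1.2844, -0.9632], 'width': 0.1346}
rail x 0.483404
[0.398, -0.13, 0.37] [-296.4  -43.1    0.5] [ 0.139 -0.123  1.405]
```

View pics/lift3.png

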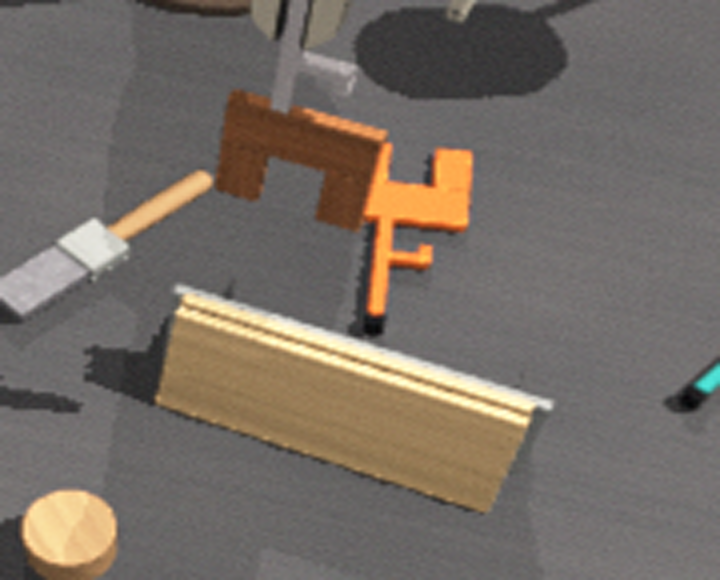

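The last gauge is out and both boards lean on the shield. Carrying it over.

Call:
{"api": "play_rows", "payload": {"motion": [[-1,-30,-4,-5,0.014,-0.012,0.14],[-1,-60,-9,-8,0.028,-0.025,0.28],[-1,-89,-13,-8,0.042,-0.037,0.42],[-1,-119,-17,-8,0.056,-0.05,0.56],[-1,-148,-22,-6,0.07,-0.062,0.7],[-1,-178,-26,-5,0.083,-0.074,0.84],[-1,-207,-30,-4,0.097,-0.086,0.98],[-1,-237,-34,-2,0.11,-0.098,1.12],[-1,-267,-39,0,0.125,-0.11,1.26],[-1,-296,-43,0,0.139,-0.123,1.405]]}}

```text
clock: 28.2
position: [0.3982, -0.13, 0.3721]
ee_rot: [-3.14, -0.059, -0.004]
force: [0.4, 0.3, -1.3]
width: 0.131
```

```bash
python3 pl.py .398 -.13 .206
```

```text
{'clock': 28.2, 'joints': [0.6968, 0.028, -0.512, 1.7507, 0.0124, 1.3645, 0.2199], 'position': [0.3982, -0.13, 0.3721], 'ee_rot': [-3.1399, -0.0588, -0.0036], 'force': [0.406, 0.3131, -1.2644], 'width': 0.1311}
rail x 0.483404
[0.398, -0.13, 0.206] [ -0.6   0.2 166.1] [-0.001 -0.002 -0.006]
```

Call:
{"api": "play_rows", "payload": {"motion": [[-1,0,0,45,0,0,-0.006],[-1,0,0,90,0,0,-0.006],[-1,0,0,130,0,0,-0.006],[-1,0,0,158,0,0,-0.006],[-1,-1,0,166,0,0,-0.006],[-1,-1,0,166,0,0,-0.006]]}}

```text
clock: 28.8
position: [0.397, -0.1296, 0.2059]
ee_rot: [-3.139, -0.069, -0.001]
force: [0.8, -0.3, -1.0]
width: 0.132
```

```bash
python3 slide.py -.13 .206;python3 hold.py hold3 | sed -n '2,28p' | awk 'NR%3==1'
```

```text
{'clock': 28.8, 'joints': [0.6625, 0.1641, -0.5284, 2.0398, 0.0981, 0.9616, 0.1276], 'position': [0.397, -0.1296, 0.2059], 'ee_rot': [-3.1388, -0.0689, -0.001], 'force': [0.8366, -0.2799, -1.0418], 'width': 0.1321}
want x 0.4683852867099898
arm top z [14.4 15.  16. ] -> gz of TCP 144.0
-0.13 0.206 [70.4  3.3  1.1] [-0.001 -0.003  0.001]
wrist 4696
12 33 x [-5.  5.] y [-6.  -5.6 -5.2]
18 127 x [-4. 34.] y [-6.1 -5.7 -0.4]
24 79 x [-5. 34.] y [-6.  -5.8 -5.4]
30 44 x [-5. 34.] y [-6.2 -5.9 -5.5]
42 20 x [-5.  4.] y [-6.2 -5.9 -5.5]
55 15 x [-5.  4.] y [-6.4 -6.  -5.7]
62 223 x [-27.  58.] y [-6.5 -6.1  3.2]
70 140 x [-28.  57.] y [-6.5 -6.2 -6. ]
```

Call:
{"api": "play_rows", "payload": {"motion": [[-1,15,1,0,0,0,0],[-1,35,2,0,0,0,0],[-1,55,3,0,0,0,0],[-1,70,3,0,0,0,0],[-1,70,3,0,0,0,0],[-1,70,3,0,0,0,0],[-1,70,3,6,0,0,0],[-1,70,3,12,0,0,0],[-1,70,3,16,0,0,0],[-1,70,3,16,0,0,0]]}}

```text
clock: 29.95
position: [0.4681, -0.13, 0.1913]
ee_rot: [-3.14, -0.068, -0.005]
force: [0.5, -0.2, -1.9]
width: 0.137
```

```bash
python3 slide.py -.276 .190
```

```text
{'clock': 29.95, 'joints': [0.5817, 0.2947, -0.5177, 1.9203, 0.1744, 0.9671, 0.0269], 'position': [0.4681, -0.13, 0.1913], 'ee_rot': [-3.1403, -0.0681, -0.0055], 'force': [0.5464, -0.1729, -1.9467], 'width': 0.1368}
want x 0.46840229404868194
arm top z [14.7 15.  16. ] -> gz of TCP 144.0
-0.276 0.19 [-1.000e-01  1.462e+02  1.600e+00] [-0.    -0.004  0.   ]
```

Call:
{"api": "play_rows", "payload": {"motion": [[-1,0,15,1,0,0,0],[-1,0,38,1,0,0,0],[-1,0,60,1,0,0,0],[-1,0,85,1,0,0,0],[-1,0,108,1,0,0,0],[-1,0,128,1,0,0,0],[-1,0,140,1,0,0,0],[-1,0,146,1,0,0,0],[-1,0,146,1,0,0,0]]}}

```text
clock: 30.9
position: [0.4746, -0.2765, 0.1905]
ee_rot: [-3.14, -0.067, -0.006]
force: [0.4, 0.2, -1.4]
width: 0.134
```

```bash
python3 slide.py -.276 .188
```

```text
{'clock': 30.9, 'joints': [0.7679, 0.3869, -0.4483, 1.7811, 0.1916, 1.0136, 0.2896], 'position': [0.4746, -0.2765, 0.1905], 'ee_rot': [-3.1403, -0.0666, -0.006], 'force': [0.4476, 0.222, -1.3776], 'width': 0.1338}
want x 0.4747311655097492
arm top z [14.4 14.9 16. ] -> gz of TCP 143.9
-0.276 0.188 [-0.1  0.5  2.5] [-0.001 -0.004  0.   ]
```

Call:
{"api": "play_rows", "payload": {"motion": [[-1,0,0,1,0,0,0],[-1,0,0,2,0,0,0],[-0.35,0,0,2,0,0,0],[-0.35,0,0,2,0,0,0],[-0.35,0,0,2,0,0,0],[-0.35,0,0,2,0,0,0],[-0.35,0,0,-20,0,0,0],[-0.35,0,0,-60,0,0,0],[-0.35,0,0,-100,0,0,0],[-0.35,0,0,-140,0,0,0]]}}

```text
clock: 31.95
position: [0.474, -0.2755, 0.3322]
ee_rot: [-3.14, -0.069, -0.006]
force: [0.5, -0.2, -0.8]
width: 0.324
```

```bash
cat > chk.py <<'E'
import sys
from h import *
s=st()
def fitc(P):
    A=np.c_[2*P[:,:2],np.ones(len(P))];b=(P[:,:2]**2).sum(1);x=np.linalg.lstsq(A,b,rcond=None)[0];return x[:2]
for n in ["scene","top"]:
    p=arm.get_image(n);W=cloud(p);np.save("c_"+n,p,allow_pickle=True)
    m=(W[...,0]>.42)&(W[...,0]<.56)&(W[...,1]<-.23)&(W[...,1]>-.4)&(W[...,2]>.2)&(W[...,2]<.26)
    k,l,S,c=cv2.connectedComponentsWithStats(m.astype(np.uint8))
    for i in range(1,k):
        if S[i,4]>8: print(n,"stem",W[l==i].min(0).round(3),W[l==i].max(0).round(3))
    m=(W[...,2]>.034)&(W[...,2]<.047)&(W[...,0]>.55)&(W[...,0]<.78)&(W[...,1]>-.03)&(W[...,1]<.2)
    k,l,S,c=cv2.connectedComponentsWithStats(m.astype(np.uint8))
    for i in range(1,k):
        if S[i,4]>60: P=W[l==i];print(n,"chock",S[i],((P.min(0)+P.max(0))/2).round(4),(P.max(0)-P.min(0)).round(3),P.mean(0).round(4))
    for b in arm.look_for(p,"chock")[:2]: print(round(b["score"],2),(np.array(b["box"])*[560,420,560,420]).round())
q=np.load("c_scene.npy",allow_pickle=True).item()
cv2.imwrite(f"pics/{sys.argv[1]}.png",cv2.resize(q["img"][120:320,80:400],(800,500),interpolation=cv2.INTER_CUBIC))
E
python3 chk.py hung3
```

```text
{'clock': 31.95, 'joints': [0.7863, 0.2787, -0.4633, 1.5665, 0.1248, 1.3229, 0.3519], 'position': [0.474, -0.2755, 0.3322], 'ee_rot': [-3.1399, -0.0685, -0.0063], 'force': [0.5114, -0.2374, -0.8039], 'width': 0.3242}
scene stem [ 0.469 -0.352  0.2  ] [ 0.485 -0.334  0.246]
scene stem [ 0.468 -0.317  0.2  ] [ 0.482 -0.301  0.247]
scene stem [ 0.466 -0.285  0.2  ] [ 0.482 -0.265  0.247]
scene chock [246 274  23  23 420] [0.6817 0.0915 0.0407] [0.059 0.059 0.01 ] [0.6823 0.0917 0.0409]
0.87 [248. 272.  19.  30.]
0.6 [114. 132.  19.  67.]
top stem [ 0.468 -0.285  0.203] [ 0.482 -0.266  0.25 ]
top stem [ 0.472 -0.31   0.2  ] [ 0.482 -0.306  0.225]
top chock [272 151  19  19 284] [0.6817 0.089  0.0405] [0.058 0.055 0.013] [0.6819 0.0896 0.0405]
0.89 [270. 153.  21.  19.]
```

View pics/hung3.png

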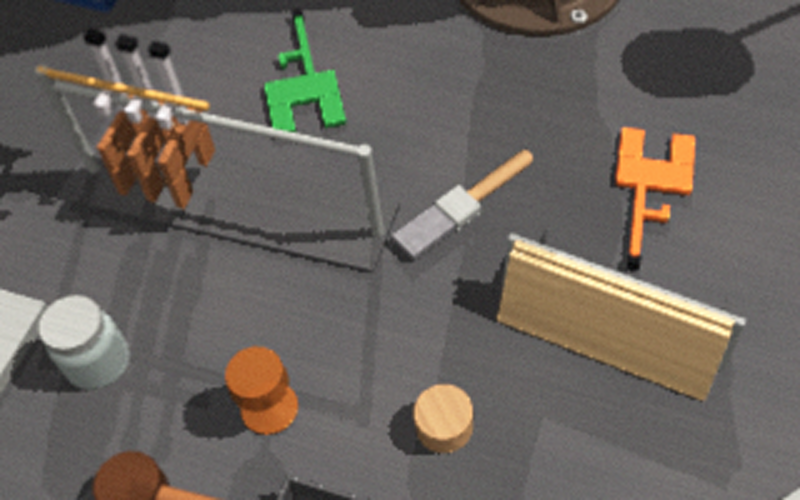

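All three gauges hang under the guard bar (crop px 95–165,40–200). The boards lean, and the chock is at (443,415). Next I'll measure the foot line of the outer board.

```bash
cat > foot.py <<'E'
from h import *
def foot(p):
    W=cloud(p);m=(W[...,0]>.5)&(W[...,0]<.6)&(W[...,1]>.09)&(W[...,1]<.37)&(W[...,2]>.012)&(W[...,2]<.085)
    P=W[m]
    for _ in range(6):  # plane x = a*y+b*z+c
        A=np.c_[P[:,1],P[:,2],np.ones(len(P))];x=np.linalg.lstsq(A,P[:,0],rcond=None)[0];r=P[:,0]-A@x
        P=P[abs(r)<max(.002,2*r.std())]
    ys=P[:,1];return x,len(P),ys.min(),ys.max(),r.std()
if __name__=="__main__":
    x,n,a,b,sd=foot(np.load("c_scene.npy",allow_pickle=True).item())
    print(x.round(4),n,a,b,sd)
    yaw=-np.arctan(x[0]);ym=(a+b)/2;f=np.array([x[0]*ym+x[2],ym,0]);xg=np.array([np.cos(yaw),np.sin(yaw),0])
    print("yaw",yaw,"tilt",np.arctan(-x[1]),"foot mid",f,"chock target",f+.035*xg)
    M=R.from_matrix(np.array([[-np.sin(yaw),np.cos(yaw),0],[np.cos(yaw),np.sin(yaw),0],[0,0,-1.]]).T)
    c=np.array([.682,.0905,0]);st()
    print(delta(c+[0,0,.15],M),delta(c+[0,0,.33],M))
E
python3 foot.py
```

```text
[ 0.1182 -0.3953  0.5369] 1799 0.10762958163561231 0.34857077495118016 0.00129676663161036
yaw -0.11764722993422083 tilt 0.3764762467386087 foot mid [0.56385984 0.22810018 0.        ] chock target [0.5986179  0.22399202 0.        ]
{'clock': 32.15, 'joints': [0.7861, 0.279, -0.4631, 1.5684, 0.1256, 1.3188, 0.3511], 'position': [0.4746, -0.2757, 0.3313], 'ee_rot': [3.1406, 0.0682, 0.0088], 'force': [-0.4394, 0.0853, -0.9472], 'width': 0.3258}
(array([ 222.1, -356.9,  182.4]), array([ 0.004, -0.004, -1.41 ])) (array([ 223.1, -356.9,    2.4]), array([ 0.004, -0.004, -1.41 ]))
```

Call:
{"api": "play_rows", "payload": {"motion": [[0.3,22,-36,0,0,0,-0.14],[0.6,44,-71,0,0,0,-0.28],[0.6,67,-107,0,0,0,-0.42],[0.6,89,-143,0,0,0,-0.56],[0.6,111,-178,0,0,0,-0.7],[0.6,133,-214,20,0,0,-0.84],[0.6,155,-250,50,0,0,-0.98],[0.6,178,-285,90,0,0,-1.12],[0.6,200,-321,120,0,0,-1.27],[0.6,222,-357,140,0.004,-0.004,-1.41]]}}

```text
clock: 33.15
position: [0.6774, 0.0844, 0.1919]
ee_rot: [-2.341, -2.093, 0.006]
force: [0.8, -0.8, 0.5]
width: 0.8
```

Call:
{"api": "play_rows", "payload": {"motion": [[0.6,0,0,0,0,0,0],[0.6,0,0,0,0,0,0]]}}

```text
clock: 33.35
position: [0.6759, 0.0856, 0.1886]
ee_rot: [-2.336, -2.093, 0.012]
force: [-1.0, -0.9, -0.9]
width: 0.797
```

```bash
cat > ch.py <<'E'
import sys
from h import *
yaw=-.1176;M=R.from_matrix(np.array([[-np.sin(yaw),np.cos(yaw),0],[np.cos(yaw),np.sin(yaw),0],[0,0,-1.]]).T)
if __name__=="__main__":
    st();p=arm.get_image("wrist");W=cloud(p)
    m=(W[...,2]>.033)&(W[...,2]<.048)&(W[...,0]>.5)&(W[...,0]<.78)&(W[...,1]>-.02)&(W[...,1]<.3)
    k,l,S,c=cv2.connectedComponentsWithStats(m.astype(np.uint8))
    for i in range(1,k):
        if S[i,4]>200: P=W[l==i];print("chock",S[i],((P.min(0)+P.max(0))/2).round(4),(P.max(0)-P.min(0)).round(3))
    a=[float(v) for v in sys.argv[1:]]
    for i in range(0,len(a),3): print(a[i:i+3],*delta(a[i:i+3],M))
E
python3 ch.py .682 .0905 .015
```

```text
{'clock': 33.35, 'joints': [0.2368, 0.6807, -0.7628, 1.4112, 0.4742, 1.2476, 0.8932], 'position': [0.6759, 0.0856, 0.1886], 'ee_rot': [-2.3362, -2.0931, 0.0122], 'force': [-0.9623, -0.8723, -0.857], 'width': 0.7968}
chock [ 290   35  211   21 2248] [0.5413 0.2046 0.0405] [0.034 0.191 0.015]
chock [ 259  173   58   57 2505] [0.6802 0.0918 0.0381] [0.059 0.059 0.01 ]
[0.682, 0.0905, 0.015] [  7.5   5.8 175.1] [-0.006  0.003  0.005]
```

Call:
{"api": "play_rows", "payload": {"motion": [[0.6,8,5,40,-0.006,0.003,0.005],[0.6,8,5,80,-0.006,0.003,0.005],[0.6,8,5,120,-0.006,0.003,0.005],[0.6,8,5,155,-0.006,0.003,0.005],[0.6,8,5,175,-0.006,0.003,0.005],[0.6,8,5,175,-0.006,0.003,0.005],[-1,8,5,175,-0.006,0.003,0.005],[-1,8,5,175,-0.006,0.003,0.005],[-1,8,5,175,-0.006,0.003,0.005],[-1,8,5,175,-0.006,0.003,0.005]], "force": 30}}

```text
clock: 34.4
position: [0.6826, 0.0909, 0.0174]
ee_rot: [2.347, 2.085, 0.003]
force: [-1.5, -1.7, 7.6]
width: 0.649
```

```bash
python3 - <<'E'
from ch import *
s=st();z=s["position"][2]
for t in [(.6,.224,z+.002),(.6,.224,z+.06),(.625,.21,z+.06)]: print(*delta(t,M))
E
```

```text
{'clock': 34.4, 'joints': [0.1887, 0.8481, -0.6736, 1.552, 0.6101, 0.9576, 0.7746], 'position': [0.6826, 0.0909, 0.0174], 'ee_rot': [2.3473, 2.0852, 0.0033], 'force': [-1.5429, -1.6782, 7.6392], 'width': 0.6492}
[122.4 -97.7  -2.2] [ 0.003 -0.    -0.001]
[122.4 -97.5 -60.2] [ 0.003 -0.    -0.001]
[111.5 -71.  -60.2] [ 0.003 -0.    -0.001]
```

Call:
{"api": "play_rows", "payload": {"motion": [[-1,0,0,-12,0,0,0],[-1,0,0,-28,0,0,0],[-1,25,-10,-30,0,0,0],[-1,52,-26,-30,0,0,0],[-1,80,-45,-30,0,0,0],[-1,105,-66,-30,0,0,0],[-1,120,-80,-30,0,0,0],[-1,122,-86,-30,0,0,0],[-1,122,-86,-30,0,0,0],[-1,122,-86,-30,0,0,0]]}}

```text
clock: 35.4
position: [0.6125, 0.2206, 0.0477]
ee_rot: [2.348, 2.082, 0.003]
force: [-0.1, -0.4, -3.6]
width: 0.648
```

```bash
python3 - <<'E'
from ch import *
from foot import foot
s=st();T=R.from_rotvec(s["ee_rot"])
for n in ["wrist","scene","top"]:
    p=arm.get_image(n);W=cloud(p)
    L=T.inv().apply((W-s["position"]).reshape(-1,3)).reshape(W.shape)*1000
    m=(abs(L[...,0])<40)&(abs(L[...,1])<45)&(W[...,2]>s["position"][2]+.012)&(W[...,2]<s["position"][2]+.032)
    P=W[m]
    if len(P)>20: print(n,len(P),np.median(P[:,2]),np.percentile(L[m][:,1],[1,99]),np.percentile(L[m],[2,50,98],axis=0).round(1).tolist())
    if n=="scene": print("plane",foot(p))
for t in [(.600,.224,.0175),(.600,.224,.016)]: print(*delta(t,M))
E
```

```text
{'clock': 35.4, 'joints': [0.0045, 0.766, -0.6949, 1.6401, 0.5815, 0.9491, 0.5505], 'position': [0.6125, 0.2206, 0.0477], 'ee_rot': [2.3478, 2.0824, 0.0034], 'force': [-0.0589, -0.3705, -3.578], 'width': 0.6484}
wrist 8609 0.06993599592347395 [-31.54924457  25.04019992] [[-35.2, -31.1, -28.7], [0.4, -10.8, -22.3], [35.1, 23.7, -14.1]]
scene 254 0.07052710598272943 [-10.89098701  28.27876553] [[-33.6, -10.2, -28.3], [-0.5, 12.4, -22.9], [25.9, 27.7, -13.7]]
plane (array([ 0.11812314, -0.39036771,  0.53654673]), 397, np.float64(0.1093660613749414), np.float64(0.34876588875621733), np.float64(0.0012125295238077146))
top 69 0.06918048369586736 [-28.68737171  -5.91932405] [[-24.2, -28.6, -28.6], [-1.1, -20.8, -21.6], [30.2, -6.0, -12.9]]
[  1.9 -12.9  29.6] [ 0.003  0.    -0.003]
[  1.9 -12.9  31.1] [ 0.003  0.    -0.003]
```

Call:
{"api": "play_rows", "payload": {"motion": [[-1,2,-6,0,0,0,0],[-1,2,-12,5,0,0,0],[-1,2,-12,15,0,0,0],[-1,2,-12,25,0,0,0],[-1,2,-12,29,0,0,0],[-1,2,-12,29,0,0,0],[-1,2,-12,30,0,0,0],[-1,2,-12,30,0,0,0]]}}

```text
clock: 36.35
position: [0.6008, 0.2239, 0.0173]
ee_rot: [2.349, 2.082, 0.003]
force: [-3.6, -2.4, 3.0]
width: 0.642
```

Call:
{"api": "play_rows", "payload": {"motion": [[0.55,0,0,0,0,0,0],[0.55,0,0,0,0,0,0],[0.55,0,0,0,0,0,0],[0.55,0,0,0,0,0,0],[0.55,0,4,-20,0,0,0],[0.55,0,10,-55,0,0,0],[0.55,0,10,-100,0,0,0],[0.55,0,30,-145,0,0,0],[0.55,0,80,-150,0,0,0],[0.55,0,130,-150,0,0,0]]}}

```text
clock: 37.35
position: [0.7315, 0.209, 0.1717]
ee_rot: [2.347, 2.081, 0.01]
force: [1.8, 0.2, -0.2]
width: 0.773
```

```bash
sed -i 's/W\[...,1\]<.2)/W[...,1]<.3)/' chk.py; python3 chk.py end; python3 foot.py | head -2
```

```text
{'clock': 37.35, 'joints': [0.006, 0.8006, -0.7161, 1.207, 0.5143, 1.3029, 0.7678], 'position': [0.7315, 0.209, 0.1717], 'ee_rot': [2.3466, 2.0813, 0.0101], 'force': [1.7701, 0.1522, -0.1911], 'width': 0.7727}
scene stem [ 0.469 -0.353  0.2  ] [ 0.486 -0.333  0.247]
scene stem [ 0.466 -0.317  0.2  ] [ 0.482 -0.301  0.246]
scene stem [ 0.463 -0.284  0.201] [ 0.481 -0.265  0.247]
scene chock [329 256  20  10  76] [0.5553 0.2737 0.0406] [0.011 0.052 0.013] [0.5541 0.2763 0.0401]
0.72 [165. 256.  33.  40.]
0.5 [313. 264.  15.  23.]
top stem [ 0.467 -0.285  0.2  ] [ 0.482 -0.267  0.25 ]
top stem [ 0.469 -0.319  0.201] [ 0.483 -0.303  0.25 ]
top stem [ 0.472 -0.356  0.203] [ 0.485 -0.336  0.249]
top chock [227 176  20  20 294] [0.6003 0.223  0.0403] [0.059 0.058 0.012] [0.6008 0.2228 0.0403]
0.65 [227. 179.  20.  17.]
[ 0.1149 -0.396   0.5379] 785 0.10771263296005058 0.34878939460060193 0.001171954095008171
yaw -0.11443194436552 tilt 0.3770423391925762 foot mid [0.56412419 0.22825101 0.        ] chock target [0.59889528 0.22425463 0.        ]
```

View pics/end.png

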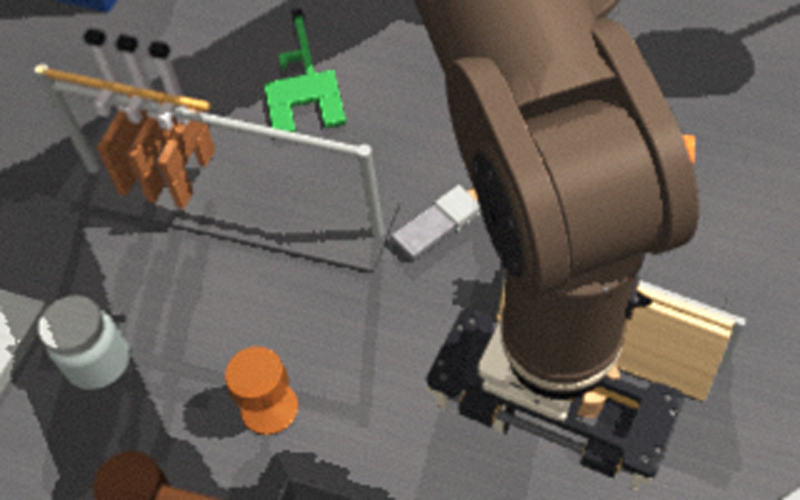

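The gauges hang under the guard bar (stems at crop px 95–165,40–110). The arm hides the chock in this view, but the top camera puts it at (0.600, 0.223), about 6 mm off the board's foot. I'll clear the arm, wait and check again in case it gets knocked.

Call:
{"api": "play_rows", "payload": {"motion": [[0.55,0,0,-45,0,0,0],[0.55,0,0,-90,0,0,0],[0.55,-40,0,-120,0,0,0],[0.55,-85,0,-140,0,0,0],[0.55,-130,0,-150,0,0,0],[0.55,-175,0,-150,0,0,0],[0.55,-220,0,-150,0,0,0],[0.55,-250,0,-150,0,0,0],[0.55,-250,0,-150,0,0,0],[0.55,-250,0,-150,0,0,0]]}}

```text
clock: 38.55
position: [0.698, -0.0397, 0.3168]
ee_rot: [2.352, 2.081, 0.001]
force: [0.3, 0.4, 0.4]
width: 0.774
```

Call:
{"api": "play_rows", "payload": {"motion": [[0.55,0,0,0,0,0,0],[0.55,0,0,0,0,0,0],[0.55,0,0,0,0,0,0],[0.55,0,0,0,0,0,0],[0.55,0,0,0,0,0,0],[0.55,0,0,0,0,0,0],[0.55,0,0,0,0,0,0],[0.55,0,0,0,0,0,0],[0.55,0,0,0,0,0,0],[0.55,0,0,0,0,0,0]]}}

```text
clock: 39.55
position: [0.698, -0.0397, 0.3168]
ee_rot: [2.351, 2.081, 0.001]
force: [-0.1, 0.1, 0.1]
width: 0.775
```

Call:
{"api": "play_rows", "payload": {"motion": [[0.55,0,0,0,0,0,0],[0.55,0,0,0,0,0,0],[0.55,0,0,0,0,0,0],[0.55,0,0,0,0,0,0],[0.55,0,0,0,0,0,0],[0.55,0,0,0,0,0,0],[0.55,0,0,0,0,0,0],[0.55,0,0,0,0,0,0],[0.55,0,0,0,0,0,0],[0.55,0,0,0,0,0,0]]}}

```text
clock: 40.55
position: [0.698, -0.0396, 0.3168]
ee_rot: [2.352, 2.081, 0.001]
force: [0.1, -0.2, 0.2]
width: 0.775
```

```bash
python3 chk.py end2; python3 foot.py | head -2
```

```text
{'clock': 40.55, 'joints': [0.3835, 0.6208, -0.7642, 1.1754, 0.4166, 1.4953, 1.1373], 'position': [0.698, -0.0396, 0.3168], 'ee_rot': [2.3515, 2.0809, 0.0011], 'force': [0.0658, -0.1713, 0.2041], 'width': 0.7753}
scene stem [ 0.469 -0.351  0.2  ] [ 0.486 -0.333  0.247]
scene stem [ 0.469 -0.318  0.203] [ 0.481 -0.307  0.248]
scene chock [322 255  27  10  81] [0.5547 0.2646 0.0405] [0.009 0.071 0.013] [0.5536 0.2699 0.0392]
scene chock [305 260  23  22 403] [0.5991 0.2244 0.0406] [0.061 0.059 0.012] [0.6008 0.2245 0.0407]
0.64 [305. 259.  22.  28.]
top chock [227 176  20  20 286] [0.5998 0.2231 0.0406] [0.059 0.058 0.013] [0.6007 0.2226 0.0404]
0.68 [229. 176.  18.  20.]
0.46 [151. 141.  38.  42.]
[ 0.1169 -0.3916  0.5371] 1863 0.10738289342361686 0.34876386959908584 0.0013984275806510802
yaw -0.11635543510683113 tilt 0.37324996322094733 foot mid [0.56374153 0.22807338 0.        ] chock target [0.59850487 0.22401012 0.        ]
```

View pics/end2.png

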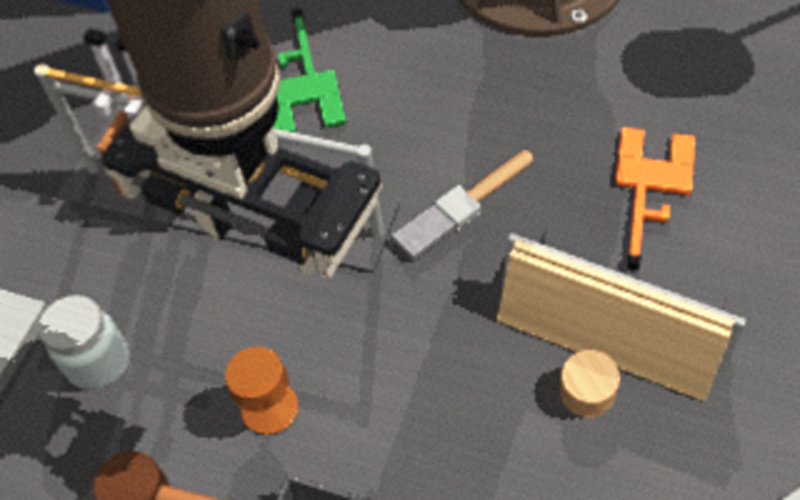

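The chock stands at the outer board's foot (crop px 590,383), the boards lean and the arm is clear of everything. Handing in.

```bash
python3 -c "
from cell import arm
print(arm.sign_off())"
```

```text
the job is handed in; nothing more can be done
None
```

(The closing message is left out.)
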